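Return the wet-bulb probe to its locker

TASK

Put the wet-bulb probe back in the bore of the pine instrument locker: swing the iron latch fully open, lift the probe out of the porcelain cup, and enter its foot into the bore at a lean, passing in under the copper fork. Straighten it so that its stem stands in the fork, set its foot on the floor of the bore before letting go, then swing the latch fully shut across the fork. Leave the cup and the other things standing where they are.

Things in the scene. Friction and masses are not known exactly. Their poses are not given: they have to be found in the camera images.
- locker: Fixed pine block 130 (x) by 200 (y) by 70 high; origin at the centre of its underside, z up; its -x side is the front, with a brass knob, turned roughly to the robot. A round vertical bore goes into the middle of its top, on the origin's z axis. Two iron pillars, up to height 122, stand on it at x -26: at y +42 (carries the latch's hinge) and at y -36 (under its free end).
- fork (a point): Midpoint between the undersides of the fork's two free tips: locker x -12, y 0, height 122. Two level copper prongs 10 mm square run from here in +x (heights 122 to 132, at y -20..-10 and 10..20: gap 20 mm), open to the front, joined at x 40..52 by a bridge. The 28 mm foot cannot pass the gap, nor go in upright: the foot is longer than the 52 mm below the prongs.
- bore_mouth (a point): Centre of the bore's mouth, 52 mm across, level with the locker's top at height 70. The probe must enter with its top leaning to the front (-x) by 20 to 27 degrees, so that the foot passes before the fork's tips; once its upper end is below the prongs, straighten it while lowering on.
- bore_floor (a point): Centre of the bore's flat floor, at height 10, 60 mm below the mouth.
- latch (a joint): Angle of the black iron latch about its vertical hinge, rad. 0 = shut at its stop: bar from the hinge along the locker's -y, across the front of the fork. It grows as the free end swings to the front (-x) and on to +y (clockwise from above); 2.2 = fully open, at its stop. Light friction (under 1 N at the post); it stays where left.
- latch_hinge (a point): A point on the latch's vertical hinge axis, at locker x = -26, y = +42, height 160 mm.
- latch_post (a point): On the axis of the upright round post (16 to 17 mm thick, brass cap) by which the latch is moved, at a good grip height, 160 mm. The post stands at the bar's free end, 90 mm from the hinge axis, from height 132 to 183; the bar is 10 mm wide, at heights 123 to 133. Latch shut: the post is at locker x -26, y -48.
- probe: Wet-bulb probe, 180 mm long, about 140 g, round about its z axis; origin at the centre of its flat underside, z along it to its top. Steel foot 28 mm thick from 0 to 90 mm, white stem 14 mm thick from 90 to 135 mm, red ribbed head 28 mm thick from 135 to 180 mm, by which it is gripped. It starts standing upright in the cup, and stands on its flat foot by itself.
- cup: Loose cream porcelain cup, 70 mm across, 50 mm high, inner floor 8 mm above its underside, mouth about 58 mm across; origin at the centre of its underside.
- stopwatch: Steel stopwatch lying flat, 62 mm across, 18 mm high; origin at the centre of its underside. A bystander.
- vane_tip: Teal plastic vane tip lying flat, about 125 mm long; origin in its underside. A bystander.
- logbook: Blue logbook 150 by 100 by 22; origin at the centre of its underside. A bystander.
- thermos: Green flask 72 across, 190 high; origin at the centre of its underside. A bystander.
- plumb_weight: Brass weight 48 across, 64 high; origin at the centre of its underside. A bystander.
- rain_can: Open copper rain can 90 across, 120 high; origin at the centre of its underside. A bystander.
- brush: Hand brush lying flat; a bystander.
Mind the look-alikes: they are no part of the job. Of the things like the cup, leave any that is black or red; of the rest the larger one is meant.

How it is judged (in metres and radians):
On the way, in this order (a step that is already met when the one before it is completed fails the run):
1. the latch is swung fully open (past 1.75 rad) (value of joint latch above 1.75 rad), for 0.1 s.
2. the probe is lifted clear of the cup (height (world z) of probe above 0.065 m), for 0.1 s.
3. the probe's foot is at least 15 mm down in the bore while the probe leans by more than 0.26 rad (z of probe in the frame of locker below 0.055 m and horizontal distance between probe and bore_floor below 0.026 m and angle between probe's own z axis and vertical above 0.26 rad), for 0.05 s.
4. the probe stands upright on the bore's floor while still held in the fingers (z of probe in the frame of locker below 0.015 m and horizontal distance between probe and bore_floor below 0.014 m and angle between probe's own z axis and vertical below 0.1 rad and contact force between the fingers and probe above 0.5 N), for 0.1 s.
At the end, for the whole second after the job is handed in: The probe stands upright (within 0.08 rad) and at rest with its foot on the bore's floor (within 4 mm), the latch is shut (under 0.12 rad), and the cup stands upright (z of probe in the frame of locker below 0.014 m and horizontal distance between probe and bore_floor below 0.014 m and angle between probe's own z axis and vertical below 0.08 rad and value of joint latch below 0.12 rad and linear speed of probe below 0.02 m/s and angle between cup's own z axis and vertical below 0.1 rad); the robot touches nothing.
It fails at once if the cup is tipped or pushed more than 40 mm (distance of cup from where it was at the start of the episode above 0.04 m or angle between cup's own z axis and vertical above 0.4 rad).
It fails at once if a bystander is pushed more than 30 mm (distance of any of stopwatch, vane_tip, logbook, thermos, plumb_weight, rain_can, brush from where it was at the start of the episode above 0.03 m).
It also fails if it takes over 72 s, if anything falls off the work surface, if the arm or the gripper's body presses on something with over 40 N, if the wrist force passes 120 N, or if a joint passes its speed limit or range.

ROBOT

A 6-joint arm with a two-finger parallel gripper is mounted at the origin on the work surface. World frame = base frame: x ahead of the robot, y to its left, z up, the work surface at z = 0. Lengths are in mm, angles in rad, forces in N, time in s.
With the tool pointing down it reaches from about 275 to 875 mm from the base axis. Payload 12.5 kg.
Tool frame: the origin (TCP) lies midway between the tips of the shut fingers; the grasp point (between the pads) lies 19 mm behind it; z points along the fingers, y is the line along which they close (so a half turn about z gives the same grasp; the last joint's range is limited). The gripper opens to 85 mm and grips with 20 to 120 N. Pads are 22 mm wide; open, the fingers measure 114 mm over their backs; the gripper's body (76 mm by 85 mm) begins 54 mm behind the grasp point. The pads swing forward as they close: fully open they stand 13 mm farther back than shut.
Start: joints at [-0.085, 0.351, 1.652, -0, 1.139, -0.085], TCP at [549.986, 0.027, 231.29] pointing down, gripper open.
Joint ranges: [-2.75, 2.75], [-0.79, 2.1], [0.01, 2.65], [-1.57, 4.71], [0.07, 3.14], [-2.87, 2.87]. Speed limits (rad/s): [2.22, 2.22, 2.79, 3.14, 3.14, 3.14].

INTERFACE

Orientations are given as a rotation vector (axis times angle).
In Python, from rig import r gives the robot as it stands.
- The arm moves only by the shell command python3 -m handwheel 'ROWS' [FORCE]. ROWS is a JSON object of lists of equal length, an entry for each row: "dp": the shift along the tool's x, y, z each as a share of 200 mm, from -1 to 1, a list of three; "twist": the turn about the tool's z as a share of 2 pi rad, from -1 to 1; "grip": the opening, from 0 (shut) to 1 (fully open). In form: {"dp": [[x, y, z], ...], "twist": [twist, ...], "grip": [grip, ...]}. A call has 1 to 8 rows; each row is the pose to reach, as a shift and turn from the pose commanded when the call began, along the tool's axes at that moment, turning the shorter way round; what a row does not reach only later rows make up. A row lasts 1/12 s, in which the tool goes at most 41.7 mm and 7.16 degrees, less where a joint would pass 70% of its speed; a pose out of reach is approached as far as the arm can. A call with a number of a shift or a turn outside -1 to 1 is refused whole. A call with a gripper value outside its range is refused whole. The fingers move at their own pace and stop on an object; FORCE is the grip in N (left out, the last holds). Time passes only in rows, so rows that repeat a pose let the fingers close. It gives the time, the measured TCP pose, the force, the opening and the grip force at its end, in the units of the state.
- r.sense(): the state, without advancing time (a new reading comes with each control period).
- r.camera(name): name is "scene" or "side" or "wrist"; returns a dict with "frame" (420x560x3 uint8, red, green, blue), "range_z" (420x560 float32, mm along the optical axis (not along the pixel's ray), 0 where there is no reading), "camera_matrix" (3x3 intrinsics, pixels), "R" (3x3) and "t" (3): a world point X has camera coordinates R X + t. Camera axes: x right, y down, z forward; pixel columns grow to the right and rows downward; lengths in mm; the calibration is good to about 2 mm. A picture is of the moment at which its call begins.
- r.hand_in(): hands the job in; it is judged then, once.
The state is a dict: "t": time; "joint_positions": joint angles; "dq": joint speeds; "joint_efforts": joint torques, N m; "position": TCP position; "tool_rot": TCP orientation; "force": force on the tool from outside, world axes, zero at the start; "ft_torque": the same for the moment, N m; "width": finger opening in mm; "grip_force": force on a finger pad.
Only numpy, scipy, OpenCV 4.12 (cv2) and the standard library are available. Lean on these libraries where they do the work, as an engineer would, in place of code of your own. Each camera call takes 0.05 s, during which the arm holds its last target. There are 200 camera calls.

## Working session

There is one attempt and no reset: what is moved stays moved. The work goes in short steps, Python scripts to look and compute and a shell command to move; the robot and the scene stay as the last step left them, time stands still between calls to the robot, and variables do not carry over. Pictures are saved under pics/ and viewed, at most 10 in all, crops included, and the job is handed in when it is done.

```bash
mkdir -p pics; ls; cat > h.py <<'E'
import numpy as np, cv2
from rig import r
def snap(name,fn=None):
    c=r.camera(name)
    if fn: cv2.imwrite('pics/'+fn,cv2.cvtColor(c['frame'],cv2.COLOR_RGB2BGR))
    return c
def pts(c):
    "world xyz per pixel from range_z (nan where none)"
    K=c['camera_matrix'];z=c['range_z'].astype(float);h,w=z.shape
    u,v=np.meshgrid(np.arange(w),np.arange(h))
    P=np.stack([(u-K[0,2])/K[0,0]*z,(v-K[1,2])/K[1,1]*z,z],-1)
    W=(P-c['t'])@c['R']; W[z<=0]=np.nan
    return W
E
python3 - <<'E'
from h import *
np.set_printoptions(precision=3,suppress=True)
for n in('scene','side','wrist'):
    c=snap(n,n+'0.png'); np.savez('/tmp/'+n+'0.npz',**c)
    print(n,'cam at',-c['R'].T@c['t'],c['R'][2])
s=r.sense();print(s)
E
```

```text
pics
scene cam at [982.143 802.751 863.873] [-0.365 -0.676 -0.64 ]
side cam at [  272.887 -1174.133  1006.674] [ 0.188  0.78  -0.597]
wrist cam at [551.003  68.121 372.774] [-0.002 -0.268 -0.963]
{'t': 0.15, 'joint_positions': array([-0.085,  0.351,  1.652,  0.   ,  1.139, -0.085]), 'dq': array([ 0.001, -0.003, -0.   ,  0.   , -0.002, -0.   ]), 'joint_efforts': array([  0.001, -50.625, -29.15 ,  -0.   ,   0.003,  -0.   ]), 'position': array([549.732,   0.06 , 230.866]), 'tool_rot': array([-2.221, -2.221,  0.001]), 'force': array([-0.704, -0.766,  0.719]), 'ft_torque': array([0.015, 0.043, 0.015]), 'grip_force': 0.0, 'width': 85.72659617828965}
```

View pics/scene0.png

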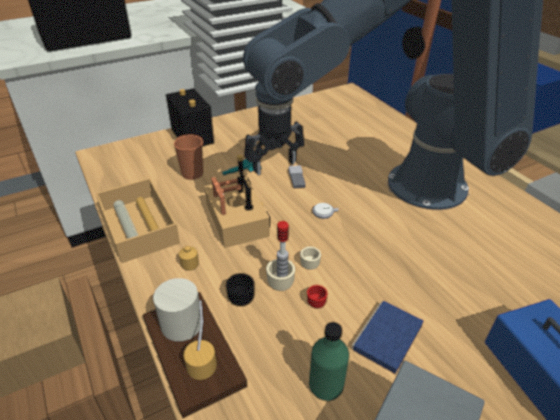

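View pics/side0.png

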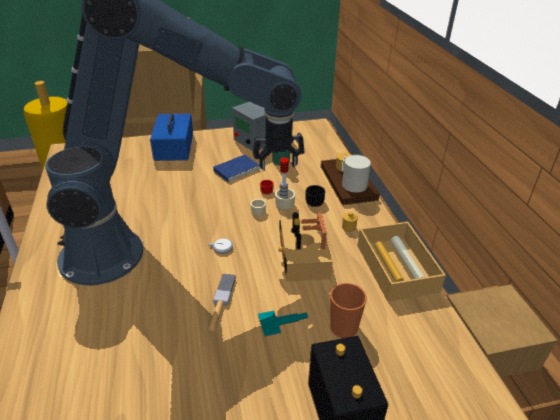

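Scene view: the probe has a red head at (283,230) and stands in the cream cup at (281,274). Cup look-alikes are the small cream one (311,258), the black one (240,290) and the red one (317,297). The larger cream cup is the one meant, and it holds the probe. The locker is at (238,212) with the latch post at (247,190). In the side view the probe is at (285,165–205) and the locker at (305,255).

```bash
python3 - <<'E'
from h import *
np.set_printoptions(precision=1,suppress=True)
ims=[]
for n,(x,y,w,h) in dict(scene=(190,150,150,150),side=(235,145,120,150)).items():
    c=dict(np.load(f'/tmp/{n}0.npz')); f=c['frame']; W=pts(c)
    hsv=cv2.cvtColor(f,cv2.COLOR_RGB2HSV)
    ims.append(cv2.resize(cv2.cvtColor(f[y:y+h,x:x+w],cv2.COLOR_RGB2BGR),(390,585 if 0 else 490),interpolation=cv2.INTER_CUBIC))
    red=((hsv[...,0]<6)|(hsv[...,0]>174))&(hsv[...,1]>170)&(hsv[...,2]>80)
    cnt,lab,st,ce=cv2.connectedComponentsWithStats(red.astype(np.uint8))
    for i in range(1,cnt):
        if st[i,4]>25: print(n,'red',ce[i],st[i,4],np.nanmedian(W[lab==i],0),np.nanmin(W[lab==i],0),np.nanmax(W[lab==i],0))
    # cup cream near the probe; locker top
    for nm,lo,hi in(('top',66,73.5),):
        m=(W[...,2]>lo)&(W[...,2]<hi); m[:y]=0;m[y+h:]=0;m[:,:x]=0;m[:,x+w:]=0
        cnt,lab,st,ce=cv2.connectedComponentsWithStats(m.astype(np.uint8))
        for i in range(1,cnt):
            if st[i,4]>100:
                q=W[lab==i]; hs=np.median(hsv[lab==i],0); rect=cv2.minAreaRect(q[:,:2].astype(np.float32)); print(n,nm,ce[i],st[i,4],hs,q.mean(0),rect)
    m=(hsv[...,1]<70)&(hsv[...,2]>120)&(W[...,2]>38)&(W[...,2]<56); m[:y]=0;m[y+h:]=0;m[:,:x]=0;m[:,x+w:]=0
    cnt,lab,st,ce=cv2.connectedComponentsWithStats(m.astype(np.uint8))
    for i in range(1,cnt):
        if st[i,4]>20: q=W[lab==i]; print(n,'pale',ce[i],st[i,4],q.min(0),q.max(0),cv2.minEnclosingCircle(q[q[:,2]>44][:,:2].astype(np.float32)))
cv2.imwrite('pics/crop0.png',np.hstack(ims))
E
```

```text
scene red [282.6 230. ] 147 [605.2 139.6 183.4] [591.8 120.8 148.8] [614.7 146.  192.4]
scene red [316.4 295.7] 329 [560.9 224.9  23.1] [540.2 206.3   2.9] [586.8 255.4  39.2]
scene top [237.6 209.1] 1284 [ 18. 114. 207.] [ 612.2 -101.5   70.5] ((602.5924072265625, -133.74908447265625), (208.74696350097656, 133.7674560546875), 82.4727554321289)
scene pale [280.4 273.1] 213 [573.7 100.5  38.2] [642.3 170.   55.2] ((606.8134155273438, 134.67076110839844), 35.571067810058594)
side red [283.9 160.8] 54 [598.6 125.  185.9] [585.2 112.   25. ] [681.2 393.5 192.3]
side red [266.4 186.4] 140 [561.2 214.8  24.1] [537.8 199.4   3.8] [581.5 254.5  42.2]
side top [303.9 245.9] 1320 [ 18. 136. 137.] [ 591.8 -161.9   69.9] ((600.4347534179688, -136.09881591796875), (206.63674926757812, 134.3417205810547), 82.02832794189453)
side pale [285.  196.3] 98 [571.6  93.5  38.5] [637.2 166.8  53.7] ((601.6137084960938, 130.41212463378906), 37.3562126159668)
```

View pics/crop0.png

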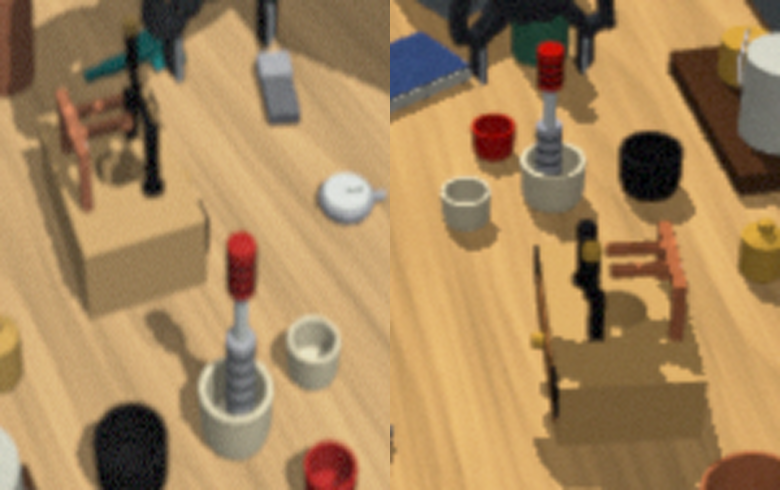

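The crop confirms it: the probe is in the larger cream cup, and the fork, post and pillars are visible, with the latch roughly shut across the front. Next I measure the fork and post precisely.

```bash
python3 - <<'E'
from h import *
np.set_printoptions(precision=1,suppress=True)
L=np.array([601.5,-135.]);a=np.radians(-7.8);Rz=np.array([[np.cos(a),-np.sin(a)],[np.sin(a),np.cos(a)]])
for n,(x,y,w,h) in dict(scene=(190,150,90,110),side=(275,200,70,90)).items():
    c=dict(np.load(f'/tmp/{n}0.npz')); W=pts(c); f=c['frame'].astype(int); hsv=cv2.cvtColor(c['frame'],cv2.COLOR_RGB2HSV)
    q=np.concatenate([(W[...,:2]-L)@Rz,W[...,2:]],-1)
    M=np.zeros(W.shape[:2],bool);M[y:y+h,x:x+w]=1
    M&=(abs(q[...,0])<85)&(abs(q[...,1])<110)
    cop=M&(hsv[...,0]<12)&(hsv[...,1]>90)&(q[...,2]>118)&(q[...,2]<138)
    for s in(0,1):
        m=cop&((q[...,1]>0) if s else (q[...,1]<0))&(q[...,0]<36)
        if m.sum()>3: print(n,'prong',s,m.sum(),q[m].mean(0),np.percentile(q[m],[3,97],axis=0), np.polyfit(q[m][:,0],q[m][:,1],1))
    m=cop&(q[...,0]>36); print(n,'bridge',m.sum(),np.percentile(q[m],[3,97],axis=0) if m.sum() else '')
    po=M&(q[...,2]>140)&(q[...,2]<187); print(n,'post',po.sum(),q[po].mean(0),np.percentile(q[po],[3,50,97],axis=0))
    cap=po&(hsv[...,1]>90)&(hsv[...,2]>90); print(n,'cap',cap.sum(),q[cap].mean(0) if cap.sum() else '')
    K=c['camera_matrix'];T=lambda X:(lambda p:(K@p)[:2]/p[2])(c['R']@X+c['t'])
    bar=M&(q[...,2]>124)&(q[...,2]<138)&(hsv[...,2]<70); print(n,'bar',bar.sum(),np.percentile(q[bar],[3,50,97],axis=0))
    # top edges of locker: per side percentiles
    tp=M&(abs(q[...,2]-70)<3)
    for k in(0,1):
        o=1-k
        for sg in(-1,1):
            e=[]
            for b in np.arange(-80,81,10) if k==0 else np.arange(-50,51,10):
                mm=tp&(abs(q[...,o]-b)<5)
                if mm.sum()>4: e.append((b,(sg*q[...,k][mm]).max()*sg))
            if len(e)>3:
                e=np.array(e); print(n,'edge','xy'[k],sg,np.median(e[:,1]),np.polyfit(e[:,0],e[:,1],1))
E
```

```text
scene prong 0 45 [ 13.  -11.8 131.4] [[ -9.2 -18.1 126.2]
 [ 34.4  -7.3 134.6]] [  0.  -12.1]
scene prong 1 49 [ 11.8  18.3 130.9] [[ -8.9  10.  123.4]
 [ 35.4  22.1 135.3]] [-0.1 19.5]
scene bridge 128 [[ 38.6 -40.8 122.1]
 [ 54.1  48.6 135.6]]
scene post 89 [-30.4 -42.9 165.1] [[-38.4 -51.3 142.8]
 [-29.8 -42.  165. ]
 [-24.3 -37.4 185.3]]
scene cap 25 [-30.  -45.7 182.1]
scene bar 86 [[-31.  -40.4 126.3]
 [-24.2  14.  133.9]
 [-17.3  53.1 137.3]]
scene edge x -1 -62.19262054970521 [ -0.  -62.8]
scene edge x 1 66.83774132245657 [ 0.  66.4]
scene edge y -1 -77.70822811756678 [ -0.  -64.6]
scene edge y 1 101.82589615133558 [  0.  101.8]
side prong 0 40 [ 16.6 -18.6 130.2] [[ -6.  -23.1 125.2]
 [ 34.4 -11.7 134.7]] [  0.  -18.9]
side prong 1 30 [ 14.3  10.8 131.2] [[ -3.6   7.4 126.5]
 [ 32.9  14.8 134.3]] [-0.  11.1]
side bridge 105 [[ 36.7 -49.5 122.5]
 [ 51.   37.2 135.5]]
side post 86 [-34.  -53.6 165.7] [[-40.6 -59.2 142.2]
 [-34.7 -54.1 165.4]
 [-26.1 -45.6 185.1]]
side cap 35 [-32.6 -52.4 178. ]
side bar 39 [[-35.1 -56.  126.6]
 [-28.1  32.9 134.3]
 [-20.2  48.4 137.4]]
side edge x -1 -63.96816075791665 [  0.  -64.2]
side edge x 1 61.607541728033425 [-0.2 52.6]
side edge y -1 -102.7355206165309 [  -0.  -102.3]
side edge y 1 97.65269488560509 [ 0.3 80.3]
```

```bash
python3 -m handwheel '{"dp":[[-0.9,0.07,0],[-0.9,0.07,0],[-0.9,0.07,0],[-0.9,0.07,0],[-0.9,0.07,0],[-0.9,0.07,0],[-0.9,0.07,0],[-0.9,0.07,0]],"twist":[0,0,0,0,0,0,0,0],"grip":[1,1,1,1,1,1,1,1]}' 20
python3 - <<'E'
from h import *
np.set_printoptions(precision=1,suppress=True)
L=np.array([601.5,-135.]);a=np.radians(-7.8);Rz=np.array([[np.cos(a),-np.sin(a)],[np.sin(a),np.cos(a)]])
c=snap('wrist','w1.png'); np.savez('/tmp/w1.npz',**c);W=pts(c);hsv=cv2.cvtColor(c['frame'],cv2.COLOR_RGB2HSV)
q=np.concatenate([(W[...,:2]-L)@Rz,W[...,2:]],-1)
M=(abs(q[...,0])<85)&(abs(q[...,1])<110)
po=M&(q[...,2]>150)&(q[...,2]<182)&(q[...,1]<-30);print(po.sum(),np.percentile(q[po],[3,50,97],axis=0))
po=M&(q[...,2]>=181)&(q[...,2]<188)&(q[...,1]<-30);print('cap',po.sum(),np.percentile(q[po],[3,50,97],axis=0))
cop=M&(hsv[...,0]<12)&(hsv[...,1]>90)&(q[...,2]>129)&(q[...,2]<137)
for s in(-1,1):
    m=cop&(s*q[...,1]>0)&(q[...,0]<36)
    print(s,m.sum(),np.percentile(q[m],[2,50,98],axis=0),np.polyfit(q[m][:,0],q[m][:,1],1))
m=cop&(q[...,0]>36);print(m.sum(),np.percentile(q[m],[2,50,98],axis=0))
E
```

```text
t: 0.82
position: [563.9, -178.8, 231.1]
tool_rot: [-2.22, -2.222, 0.0]
force: [-0.2, 0.4, -0.2]
width: 85.4
grip_force: 0.0
415 [[-39.7 -52.5 152.1]
 [-32.8 -41.3 176.8]
 [-24.9 -39.1 181.9]]
cap 482 [[-38.8 -53.7 181.2]
 [-31.9 -46.8 182.4]
 [-25.  -39.9 183.6]]
-1 725 [[ -9.  -18.4 129.8]
 [ 13.1 -14.  131.3]
 [ 35.   -9.8 132.6]] [ -0. -14.]
1 773 [[ -9.   11.4 129.9]
 [ 13.   15.8 131.3]
 [ 35.2  20.  132.7]] [ 0.  15.7]
2121 [[ 37.4 -43.9 129.8]
 [ 46.9   4.6 131.3]
 [ 52.9  46.  132.7]]
```

View pics/w1.png

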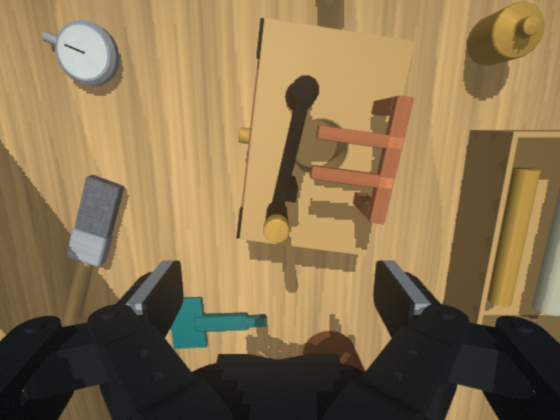

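Wrist view: the post cap is at (276,230), the prongs at (355,140) and (350,178), and the bar runs to the hinge at (302,92). The positions agree within 2 mm. I descend, grip, and compute the arc.

```bash
python3 -m handwheel '{"dp":[[0.01,0,0.2],[0.01,0,0.4],[0.01,0,0.45],[0.01,0,0.45],[0.01,0,0.45],[0.01,0,0.45],[0.01,0,0.45],[0.01,0,0.45]],"twist":[0,0,0,0,0,0,0,0],"grip":[1,1,1,1,0,0,0,0]}' 25
python3 -m handwheel '{"dp":[[0,0,0],[0,0,0],[0,0,0]],"twist":[0,0,0],"grip":[0,0,0]}' 25
python3 - <<'E'
from h import *
s=r.sense();p=s['position'];print(p,s['width'],s['grip_force'],s['force'])
L=np.array([602.6,-134.3]);a=np.radians(-7.8);Rz=np.array([[np.cos(a),-np.sin(a)],[np.sin(a),np.cos(a)]])
H=L+Rz@[-26,42]; v=(p[:2]-H)@Rz; print('radius',np.hypot(*v),'ang',np.arctan2(-v[0],-v[1]))
a0=np.arctan2(-v[0],-v[1]);R0=np.hypot(*v)
for ang in np.linspace(a0,2.15,17)[1:]:
    d=Rz@(R0*np.array([-np.sin(ang),-np.cos(ang)])-v); print(round(ang,2),np.round([d[1]/200,d[0]/200],3))
E
```

```text
t: 1.53
position: [564.7, -178.2, 143.0]
tool_rot: [2.22, 2.22, 0.002]
force: [-0.6, -0.4, 0.0]
width: 39.0
grip_force: 0.0
t: 1.78
position: [564.3, -178.1, 142.0]
tool_rot: [2.221, 2.221, 0.001]
force: [-1.0, -0.1, 6.1]
width: 15.6
grip_force: 24.2
[ 564.26397093 -178.14621577  141.97773889] 15.598927440895098 24.246003068983555 [-0.99666102 -0.12969888  6.08958508]
radius 90.84373761470908 ang 0.0664345428044888
0.2 [ 0.016 -0.057]
0.33 [ 0.039 -0.111]
0.46 [ 0.068 -0.163]
0.59 [ 0.104 -0.209]
0.72 [ 0.146 -0.251]
0.85 [ 0.193 -0.287]
0.98 [ 0.245 -0.316]
1.11 [ 0.299 -0.339]
1.24 [ 0.356 -0.354]
1.37 [ 0.415 -0.362]
1.5 [ 0.474 -0.362]
1.63 [ 0.533 -0.354]
1.76 [ 0.59  -0.339]
1.89 [ 0.644 -0.317]
2.02 [ 0.696 -0.287]
2.15 [ 0.743 -0.251]
```

```bash
python3 -m handwheel '{"dp":[[0.016,-0.057,0],[0.039,-0.111,0],[0.068,-0.163,0],[0.104,-0.209,0],[0.146,-0.251,0],[0.193,-0.287,0],[0.245,-0.316,0],[0.3,-0.34,0]],"twist":[0,0,0,0,0,0,0,0],"grip":[0,0,0,0,0,0,0,0]}'
python3 -m handwheel '{"dp":[[0.057,-0.015,0],[0.116,-0.023,0],[0.175,-0.023,0],[0.234,-0.015,0],[0.291,0,0],[0.345,0.022,0],[0.397,0.052,0],[0.44,0.085,0]],"twist":[0,0,0,0,0,0,0,0],"grip":[0,0,0,0,0,0,0,0]}'
python3 -m handwheel '{"dp":[[0,0,0],[0,0,0],[0,0,0]],"twist":[0,0,0],"grip":[0,0,0]}'
```

```text
t: 2.45
position: [496.5, -117.5, 141.8]
tool_rot: [2.221, 2.219, 0.002]
force: [11.2, 1.0, -0.4]
width: 16.0
grip_force: 24.8
t: 3.12
position: [516.8, -31.1, 142.4]
tool_rot: [2.214, 2.216, 0.005]
force: [19.4, -18.2, -5.0]
width: 15.9
grip_force: 27.5
t: 3.37
position: [516.0, -31.1, 142.4]
tool_rot: [2.215, 2.217, 0.005]
force: [15.8, -12.9, -2.1]
width: 15.9
grip_force: 27.0
```

```bash
python3 -m handwheel '{"dp":[[0,0,0],[0,0,0],[0,0,0],[0,0,-0.2],[0,0,-0.4],[0,0,-0.54],[0,0,-0.54],[0,0,-0.54]],"twist":[0,0,0,0,0,0,0,0],"grip":[1,1,1,1,1,1,1,1]}'
python3 -m handwheel '{"dp":[[0.82,0.44,0],[0.82,0.44,0],[0.82,0.44,0],[0.82,0.44,0],[0.82,0.44,0],[0.82,0.44,0],[0.82,0.44,0],[0.82,0.44,0]],"twist":[-0.11,-0.11,-0.11,-0.11,-0.11,-0.11,-0.11,-0.11],"grip":[1,1,1,1,1,1,1,1]}'
python3 -m handwheel '{"dp":[[0,0,0],[0,0,0],[0,0,0],[0,0,0],[0,0,0],[0,0,0],[0,0,0],[0,0,0]],"twist":[-0.118,-0.118,-0.118,-0.118,-0.118,-0.118,-0.118,-0.118],"grip":[1,1,1,1,1,1,1,1]}'
python3 - <<'E'
from h import *
from scipy.spatial.transform import Rotation as Ro
np.set_printoptions(precision=3,suppress=True)
s=r.sense();print(s['t'],s['position'],s['joint_positions'],'\n',Ro.from_rotvec(s['tool_rot']).as_matrix())
for n in('wrist','scene','side'):
    c=snap(n,n+'2.png');W=pts(c);hsv=cv2.cvtColor(c['frame'],cv2.COLOR_RGB2HSV)
    red=((hsv[...,0]<8)|(hsv[...,0]>172))&(hsv[...,1]>130)&(W[...,2]>140)&(W[...,2]<195)&(W[...,1]>90)&(W[...,1]<180)
    q=W[red];print(n,len(q),np.percentile(q,[2,50,98],axis=0) if len(q) else '')
    if n=='wrist':
        t=q[q[:,2]>np.percentile(q[:,2],98)-6];print('top',len(t),cv2.minEnclosingCircle(t[:,:2].astype(np.float32)),t.mean(0))
    if n=='side' or n=='scene':
        H=np.array([582.5,-89.2]);m=(W[...,2]>140)&(W[...,2]<184)&(np.hypot(W[...,0]-516,W[...,1]+31)<25);print('post',m.sum(),np.median(W[m],0) if m.any() else '')
E
```

```text
t: 4.03
position: [513.1, -29.7, 250.3]
tool_rot: [2.22, 2.221, 0.002]
force: [0.2, 0.3, 0.1]
width: 85.8
grip_force: 0.0
t: 4.7
position: [600.2, 134.0, 247.6]
tool_rot: [-1.34, -2.839, 0.003]
force: [-1.4, -0.7, 0.4]
width: 85.7
grip_force: 0.0
t: 5.37
position: [600.6, 133.3, 248.9]
tool_rot: [-0.227, -3.133, 0.0]
force: [-0.1, -0.4, -0.9]
width: 85.4
grip_force: 0.0
5.3667 [600.627 133.343 248.931] [ 0.143  0.454  1.453 -0.     1.236 -1.283] 
 [[-0.99   0.144 -0.001]
 [ 0.144  0.99  -0.   ]
 [ 0.001 -0.    -1.   ]]
wrist 1485 [[587.384 119.929 155.755]
 [597.743 132.439 186.949]
 [612.488 143.781 188.451]]
top 1246 ((600.8438110351562, 131.57717895507812), 13.971508026123047) [599.856 131.62  186.983]
scene 188 [[592.406 121.318 149.569]
 [605.771 139.477 179.398]
 [614.564 145.699 190.518]]
post 40 [520.773 -25.315 151.467]
side 110 [[586.097 111.361 147.136]
 [597.553 120.844 176.566]
 [611.255 139.625 192.276]]
post 69 [514.127 -36.162 163.694]
```

The probe top is at (600.5,131.6,187), as expected for 8+180. I grasp the head and lift.

```bash
python3 -m handwheel '{"dp":[[0,-0.008,0.2],[0,-0.008,0.4],[0,-0.008,0.5],[0,-0.008,0.5],[0,-0.008,0.5],[0,-0.008,0.5],[0,-0.008,0.5],[0,-0.008,0.5]],"twist":[0,0,0,0,0,0,0,0],"grip":[1,1,1,1,0,0,0,0]}' 25
python3 -m handwheel '{"dp":[[0,0,0],[0,0,0],[0,0,-0.1],[0,0,-0.25],[0,0,-0.4],[0,0,-0.5],[0,0,-0.5],[0,0,-0.5]],"twist":[0,0,0,0,0,0,0,0],"grip":[0,0,0,0,0,0,0,0]}' 25
python3 - <<'E'
from h import *
np.set_printoptions(precision=3,suppress=True)
s=r.sense();p=s['position'];print(p,s['force'],s['width'])
from scipy.spatial.transform import Rotation as Ro
R=Ro.from_rotvec(s['tool_rot']).as_matrix()
T=np.array([649.3,-14.6,p[2]]);print('dp',R.T@(T-p)/200)
E
```

```text
t: 6.18
position: [601.6, 132.6, 151.1]
tool_rot: [0.217, 3.131, 0.001]
force: [-0.5, -0.2, -0.3]
width: 38.8
grip_force: 0.0
t: 6.85
position: [600.9, 132.5, 249.9]
tool_rot: [0.217, 3.133, 0.001]
force: [-0.2, 0.9, -2.8]
width: 27.5
grip_force: 25.4
[600.89  132.492 249.876] [-0.186  0.945 -2.785] 27.45592303559732
dp [-0.341 -0.695  0.   ]
```

```bash
python3 -m handwheel '{"dp":[[-0.05,-0.1,0],[-0.1,-0.2,0],[-0.15,-0.3,0],[-0.2,-0.4,0],[-0.25,-0.5,0],[-0.3,-0.6,0],[-0.34,-0.69,0],[-0.34,-0.695,0]],"twist":[0.015,0.03,0.045,0.06,0.075,0.09,0.105,0.12],"grip":[0,0,0,0,0,0,0,0]}'
python3 -m handwheel '{"dp":[[0,0,0],[0,0,0],[0,0,0],[0,0,0],[0,0,0],[0,0,0],[0,0,0],[0,0,0]],"twist":[0.016,0.032,0.048,0.064,0.08,0.096,0.112,0.13],"grip":[0,0,0,0,0,0,0,0]}'
cat >> h.py <<'E'
from scipy.spatial.transform import Rotation as Ro
L=np.array([602.6,-134.3]);_a=np.radians(-7.8);Rz=np.array([[np.cos(_a),-np.sin(_a)],[np.sin(_a),np.cos(_a)]])
def loc(P): P=np.asarray(P,float);return np.concatenate([(P[...,:2]-L)@Rz,P[...,2:]],-1)
def state():
    s=r.sense();R=Ro.from_rotvec(s['tool_rot']).as_matrix()
    print('t',s['t'],'tcp',s['position'].round(1),'loc',loc(s['position']).round(1),'F',s['force'].round(1),'w',round(s['width'],1),'tool y deg',np.degrees(np.arctan2(R[1,1],R[0,1])).round(1));return s,R
def dp_for(x,y,z):
    "locker target of TCP -> dp"
    s,R=state();T=np.r_[L+Rz@[x,y],z];print('dp',(R.T@(T-s['position'])/200).round(3))
E
python3 - <<'E'
from h import *
dp_for(30,122,182)
cv2.imwrite('pics/m3.png',np.hstack([cv2.resize(cv2.cvtColor(snap(n)['frame'][y:y+150,x:x+150],cv2.COLOR_RGB2BGR),(400,400)) for n,x,y in(('scene',190,130),('side',230,130))]))
E
```

```text
t: 7.52
position: [648.9, -17.7, 246.8]
tool_rot: [-1.364, -2.827, 0.003]
force: [-0.3, 0.3, -1.8]
width: 27.4
grip_force: 25.4
t: 8.18
position: [648.2, -14.5, 247.0]
tool_rot: [-2.373, -2.055, 0.004]
force: [-1.1, -0.1, -2.8]
width: 27.8
grip_force: 25.5
t 8.1833 tcp [648.2 -14.5 247. ] loc [ 28.9 124.9 247. ] F [-1.1 -0.1 -2.8] w 27.8 tool y deg -8.2
dp [-0.014  0.007  0.325]
```

View pics/m3.png

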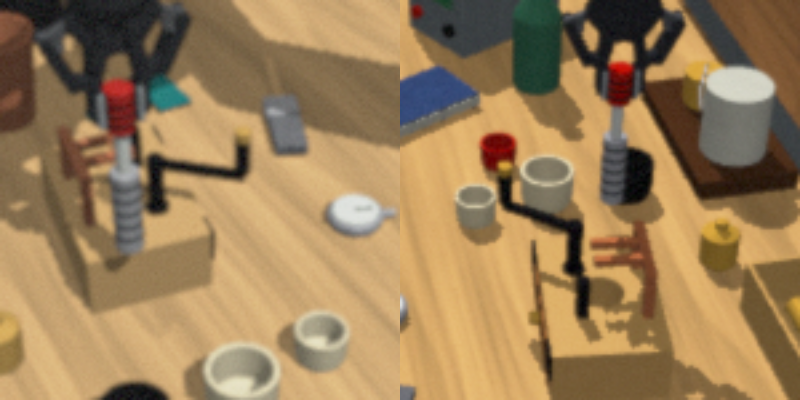

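Latch is clearly open (scene crop: bar swung to the right, toward +y) and the probe hangs upright beside the locker. Next I lower it beside the locker's +y wall and push it against the top edge to lean it in the pads.

```bash
python3 -m handwheel '{"dp":[[0,0,0.1],[0,0,0.2],[0,0,0.3],[0,0,0.33],[0,0,0.33]],"twist":[0,0,0,0,0],"grip":[0,0,0,0,0]}'
python3 -m handwheel '{"dp":[[-0.05,0,0],[-0.075,0,0],[-0.1,0,0],[-0.125,0,0],[-0.15,0,0],[-0.17,0,0],[-0.17,0,0]],"twist":[0,0,0,0,0,0,0],"grip":[0,0,0,0,0,0,0]}'
python3 - <<'E'
from h import *
dp_for(30,57.4,181)
E
```

```text
t: 8.7
position: [647.8, -14.5, 180.8]
tool_rot: [-2.364, -2.064, 0.005]
force: [0.3, 1.3, -1.3]
width: 27.8
grip_force: 25.4
t: 9.28
position: [644.4, -49.1, 183.7]
tool_rot: [2.37, 2.062, 0.001]
force: [0.9, 1.7, -0.3]
width: 27.4
grip_force: 25.5
t 9.2833 tcp [644.4 -49.1 183.7] loc [ 29.9  90.1 183.7] F [ 0.9  1.7 -0.3] w 27.4 tool y deg -8.0
dp [-0.163  0.001  0.014]
```

```bash
python3 -m handwheel '{"dp":[[-0.025,0,0],[-0.05,0,0],[-0.075,0,0],[-0.1,0,0],[-0.125,0,0],[-0.15,0,0],[-0.165,0,0.01],[-0.165,0,0.01]],"twist":[0,0,0,0,0,0,0,0],"grip":[0,0,0,0,0,0,0,0]}'
cat >> h.py <<'E'
def lean(views=('scene','side'),ax=1,fn=None,zlo=75):
    "lean slope of the probe in locker x,y, from depth points near the line below the grasp"
    s,R=state();g=loc(s['position']);g[2]+=19
    for n in views:
        c=snap(n,None);W=loc(pts(c))
        if fn: cv2.imwrite('pics/%s_%s.png'%(fn,n),cv2.cvtColor(c['frame'],cv2.COLOR_RGB2BGR))
        d=g-W; u=d[...,2]
        hsv=cv2.cvtColor(c['frame'],cv2.COLOR_RGB2HSV);gray=(hsv[...,1]<60)&(hsv[...,2]>75)
        best=None
        m=gray&(u>28)&(W[...,2]>zlo)&(np.abs(d[...,:2]).max(-1)<25+0.55*u)
        cnt,lab,st,_=cv2.connectedComponentsWithStats(m.astype(np.uint8));
        if cnt<2: print(n,'none');continue
        i=1+st[1:,4].argmax();q=W[lab==i]
        z=q[:,2];b=np.arange(z.min(),z.max(),5);C=np.array([np.r_[np.median(q[(z>=k)&(z<k+5)][:,:2],0),k+2.5,((z>=k)&(z<k+5)).sum()] for k in b if ((z>=k)&(z<k+5)).sum()>3])
        print(n,i,st[i,4]);print(C.round(0).astype(int).tolist())
E
python3 - <<'E'
from h import *
lean(fn='l4')
E
```

```text
t: 9.95
position: [639.7, -81.8, 181.2]
tool_rot: [2.37, 2.062, -0.0]
force: [1.4, 1.0, -0.3]
width: 28.0
grip_force: 25.4
t 9.95 tcp [639.7 -81.8 181.2] loc [ 29.6  57.1 181.2] F [ 1.4  1.  -0.3] w 28.0 tool y deg -8.0
scene 1 361
[[35, 122, 78, 22], [31, 120, 83, 23], [34, 119, 88, 22], [33, 116, 93, 18], [35, 115, 98, 17], [34, 112, 103, 26], [34, 110, 108, 19], [35, 108, 113, 24], [33, 105, 118, 19], [35, 105, 123, 18], [32, 102, 128, 29], [30, 99, 133, 22], [32, 94, 138, 28], [34, 90, 143, 11], [31, 88, 148, 13], [32, 85, 153, 12], [32, 83, 158, 9], [32, 83, 163, 11], [32, 80, 168, 15]]
side 1 74
[[29, 81, 120, 4], [27, 79, 125, 7], [27, 82, 130, 18], [24, 84, 135, 18], [28, 80, 140, 6], [30, 78, 145, 4], [28, 76, 150, 5], [23, 75, 155, 4], [29, 74, 160, 4]]
```

Lean measures about 23° from the foot slope in the scene view. I add about 1.5° more, lift, turn a quarter clockwise so the top leans to the front, and move over the front of the locker.

```bash
python3 -m handwheel '{"dp":[[-0.01,0,0],[-0.02,0,0],[-0.02,0,0],[-0.02,0,-0.1],[-0.02,0,-0.25],[-0.02,0,-0.4],[-0.02,0,-0.55],[-0.02,0,-0.55]],"twist":[0,0,0,0,0,0,0,0],"grip":[0,0,0,0,0,0,0,0]}' 40
python3 -m handwheel '{"dp":[[-0.03,-0.07,0],[-0.06,-0.14,0],[-0.1,-0.21,0],[-0.13,-0.28,0],[-0.17,-0.35,0],[-0.2,-0.42,0],[-0.24,-0.49,0],[-0.265,-0.55,0]],"twist":[0.016,0.032,0.048,0.064,0.08,0.096,0.112,0.125],"grip":[0,0,0,0,0,0,0,0]}'
python3 -m handwheel '{"dp":[[0,0,0],[0,0,0],[0,0,0],[0,0,0],[0,0,0],[0,0,0],[0,0,0],[0,0,0]],"twist":[0.016,0.032,0.048,0.064,0.08,0.096,0.112,0.125],"grip":[0,0,0,0,0,0,0,0]}'
python3 - <<'E'
from h import *
lean(fn='l5')
c=snap('wrist','l5_wrist.png')
E
```

```text
t: 10.72
position: [640.9, -85.7, 298.0]
tool_rot: [2.363, 2.057, 0.008]
force: [0.6, -1.0, -0.3]
width: 27.2
grip_force: 40.3
t: 11.38
position: [521.7, -123.0, 290.9]
tool_rot: [2.981, 0.991, -0.002]
force: [0.2, 0.3, -1.5]
width: 27.1
grip_force: 40.2
t: 12.05
position: [522.6, -122.6, 290.9]
tool_rot: [3.133, -0.225, -0.001]
force: [-0.6, -0.5, -2.0]
width: 27.4
grip_force: 40.2
t 12.05 tcp [ 522.6 -122.6  290.9] loc [-80.8   0.7 290.9] F [-0.6 -0.5 -2. ] w 27.4 tool y deg -98.2
scene 1 394
[[-14, 13, 164, 7], [-11, 11, 169, 16], [-17, 11, 174, 19], [-15, 11, 179, 16], [-17, 10, 184, 19], [-21, 11, 189, 19], [-23, 10, 194, 16], [-23, 10, 199, 20], [-28, 11, 204, 16], [-28, 9, 209, 20], [-30, 11, 214, 15], [-33, 10, 219, 18], [-34, 12, 224, 13], [-36, 11, 229, 24], [-40, 11, 234, 19], [-41, 10, 239, 26], [-46, 10, 244, 18], [-43, 5, 249, 28], [-50, 4, 254, 10], [-53, 4, 259, 12], [-53, 5, 264, 10], [-56, 5, 269, 10], [-58, 5, 274, 9], [-58, 6, 279, 10]]
side 1 196
[[-35, -10, 194, 7], [-27, -13, 199, 13], [-27, -11, 204, 7], [-32, -12, 209, 15], [-37, -13, 214, 12], [-44, -9, 219, 9], [-36, -13, 224, 6], [-40, -14, 229, 14], [-38, -8, 234, 10], [-52, -13, 239, 18], [-47, -8, 244, 26], [-47, -5, 249, 14], [-54, -6, 254, 6], [-53, -7, 259, 8], [-59, -6, 264, 10], [-59, -5, 269, 9], [-64, -7, 274, 5], [-61, -7, 279, 7]]
```

```bash
cat >> h.py <<'E'
def axis(views=('scene','side'),zlo=80,zhi=None,x0=None,sl=0.43,y0=0.):
    "silhouette mid-line of the leaning probe cast onto plane locker y=y0 -> x(z) line"
    s,R=state();g=loc(s['position']);g[2]+=19;zhi=zhi or g[2]-30
    for n in views:
        c=snap(n);W=loc(pts(c));K=c['camera_matrix']
        m=(W[...,2]>zlo)&(W[...,2]<zhi)&(abs(W[...,1]-y0)<24)&(abs(W[...,0]-(g[0]+sl*(g[2]-W[...,2])))<27)
        m=cv2.morphologyEx(m.astype(np.uint8),cv2.MORPH_OPEN,np.ones((2,2)))
        cnt,lab,st,_=cv2.connectedComponentsWithStats(m)
        if cnt<2: print(n,'none');continue
        i=1+st[1:,4].argmax();o=-c['R'].T@c['t'];ol=loc(o);out=[]
        v0=st[i,1]
        for v in range(v0+1,v0+st[i,3]-1):
            u=np.where(lab[v]==i)[0]
            if len(u)<3: continue
            d=c['R'].T@np.linalg.inv(K)@[(u.min()+u.max())/2,v,1];d=np.r_[d[:2]@Rz,d[2]]
            P=ol+d*(y0-ol[1])/d[1];out.append([P[0],P[2],len(u)])
        o=np.array(out);k=(o[:,1]>zlo+8)
        p=np.polyfit(o[k,1],o[k,0],1);res=o[:,0]-np.polyval(p,o[:,1]);k&=abs(res)<2.5;p=np.polyfit(o[k,1],o[k,0],1)
        th=np.arctan(-p[0]);print(n,len(o),'lean',np.degrees(th).round(1),'x at grasp height',np.polyval(p,g[2]).round(1),'bottom B if 160.5 below grasp: x',(np.polyval(p,g[2])+160.5*np.sin(th)).round(1),'z',(g[2]-160.5*np.cos(th)).round(1),'zmin seen',o[:,1].min().round(1),'resid',np.std(res[k]).round(2), 'w',o[::6,2].astype(int))
E
python3 - <<'E'
from h import *
axis(zlo=140)
E
```

```text
t 12.2 tcp [ 522.7 -122.5  291. ] loc [-80.7   0.9 291. ] F [-0.2  0.3 -1.8] w 27.2 tool y deg -97.8
scene 42 lean 21.7 x at grasp height -79.3 bottom B if 160.5 below grasp: x -19.9 z 160.9 zmin seen 150.9 resid 1.1 w [ 5  6 11 12 11 11 11]
side 34 lean 21.4 x at grasp height -74.3 bottom B if 160.5 below grasp: x -15.9 z 160.5 zmin seen 150.2 resid 1.16 w [ 6  9 11 11 11 10]
```

```bash
python3 -m handwheel '{"dp":[[0,0.004,0.08],[0,0.004,0.16],[0,0.004,0.24],[0.01,0.004,0.32],[0.02,0.004,0.36],[0.03,0.004,0.39],[0.03,0.004,0.39]],"twist":[0,0,0,0,0,0,0],"grip":[0,0,0,0,0,0,0]}' 40
python3 - <<'E'
from h import *
axis(zlo=84)
im=[]
for n,x,y in(('side',265,150),('scene',200,135),('wrist',0,0)):
    f=snap(n)['frame']; f=f if n=='wrist' else f[y:y+90,x:x+90]
    im.append(cv2.resize(cv2.cvtColor(f,cv2.COLOR_RGB2BGR),(400,300) if n=='wrist' else (300,300),interpolation=cv2.INTER_CUBIC))
cv2.imwrite('pics/m6.png',np.vstack([np.hstack(im[:2]),np.pad(im[2],((0,0),(0,200),(0,0)))]))
E
```

```text
t: 12.88
position: [528.7, -124.0, 212.9]
tool_rot: [3.134, -0.214, -0.0]
force: [-0.3, -0.6, 0.0]
width: 2.9
grip_force: 0.0
t 12.8833 tcp [ 528.7 -124.   212.9] loc [-7.460e+01  1.000e-01  2.129e+02] F [-0.3 -0.6  0. ] w 2.9 tool y deg -97.8
scene 17 lean 40.8 x at grasp height -138.8 bottom B if 160.5 below grasp: x -33.9 z 110.4 zmin seen 107.6 resid 1.24 w [ 4 11 14]
side 6 lean 22.2 x at grasp height -87.5 bottom B if 160.5 below grasp: x -27.0 z 83.3 zmin seen 83.3 resid 0.0 w [6]
```

View pics/m6.png

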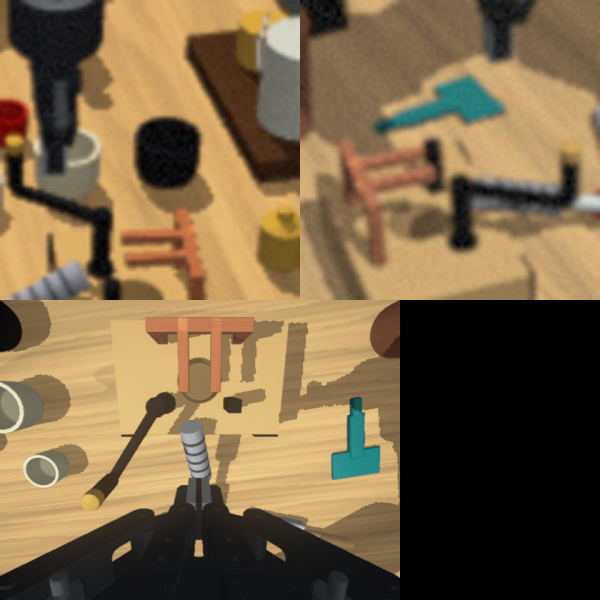

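The probe slipped out. My descent went straight down instead of along the lean axis, so the foot landed on the prong tips. I raise the hand clear and look at where the probe lies.

```bash
python3 -m handwheel '{"dp":[[0,0,-0.15],[0,0,-0.3],[0,0,-0.45],[0,0,-0.6],[0,0,-0.6]],"twist":[0,0,0,0,0],"grip":[0,0,0,0,0.3]}' 25
python3 - <<'E'
from h import *
im=[]
cs={}
for n,x,y,w in(('side',195,170,140),('scene',195,130,140),('wrist',0,0,0)):
    c=snap(n);np.savez(f'/tmp/{n}7.npz',**c);f=c['frame']; f=f if n=='wrist' else f[y:y+w,x:x+w]
    im.append(cv2.resize(cv2.cvtColor(f,cv2.COLOR_RGB2BGR),(300,300) if n!='wrist' else (400,300),interpolation=cv2.INTER_CUBIC))
    W=loc(pts(c));hsv=cv2.cvtColor(c['frame'],cv2.COLOR_RGB2HSV)
    red=((hsv[...,0]<8)|(hsv[...,0]>172))&(hsv[...,1]>130)&(W[...,1]<150)&(abs(W[...,0])<400)
    cnt,lab,st,ce=cv2.connectedComponentsWithStats(red.astype(np.uint8))
    for i in range(1,cnt):
        if st[i,4]>20: q=W[lab==i];print(n,'red',ce[i].round(),st[i,4],np.nanpercentile(q,[3,50,97],axis=0).round(0).tolist())
cv2.imwrite('pics/m7.png',np.vstack([np.hstack(im[:2]),np.pad(im[2],((0,0),(0,200),(0,0)))]))
E
```

```text
t: 13.55
position: [530.4, -124.3, 339.5]
tool_rot: [3.132, -0.216, 0.014]
force: [-0.5, 0.4, 1.1]
width: 10.9
grip_force: 0.0
side red [239. 253.] 116 [[-215.0, -13.0, 14.0], [-197.0, -7.0, 30.0], [-176.0, 9.0, 42.0]]
scene red [301. 200.] 88 [[-213.0, 4.0, 17.0], [-193.0, 16.0, 30.0], [-176.0, 22.0, 43.0]]
wrist red [273. 252.] 370 [[-215.0, -4.0, 24.0], [-192.0, 6.0, 34.0], [-174.0, 21.0, 42.0]]
```

View pics/m7.png

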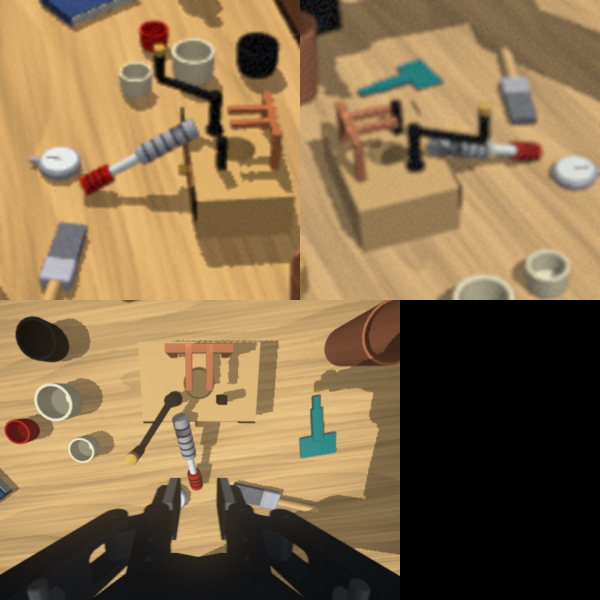

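m7 shows the probe lying foot-up against the locker's front edge. The red head is on the table at side-crop (97,178), between the stopwatch (58,162) and the brush (65,240). I measure its axis and the room around the head.

```bash
python3 - <<'E'
from h import *
np.set_printoptions(precision=0,suppress=True,linewidth=160)
c=dict(np.load('/tmp/wrist7.npz'));W=loc(pts(c));hsv=cv2.cvtColor(c['frame'],cv2.COLOR_RGB2HSV)
red=((hsv[...,0]<8)|(hsv[...,0]>172))&(hsv[...,1]>130)&(abs(W[...,0]+195)<30)&(abs(W[...,1])<40)
q=W[red];A=np.cov(q[:,:2].T);print('red mean',q.mean(0),np.linalg.eigh(A))
for b in range(-220,-40,10):
    m=(W[...,0]>=b)&(W[...,0]<b+10)&(W[...,1]>-30)&(W[...,1]<40)&(W[...,2]>8)
    if b>-70: m&=W[...,2]>80
    if m.sum()>5: print(b+5,m.sum(),np.percentile(W[m],[3,50,97],axis=0)[:,1:].ravel())
for n in('side','scene','wrist'):
    c=dict(np.load(f'/tmp/{n}7.npz'));W=loc(pts(c))
    m=(W[...,2]>8)&(W[...,2]<40)&(W[...,0]<-140)&(W[...,0]>-330)&(abs(W[...,1])<120)
    cnt,lab,st,_=cv2.connectedComponentsWithStats(m.astype(np.uint8))
    for i in range(1,cnt):
        if st[i,4]>25:print(n,st[i,4],np.percentile(W[lab==i],[2,98],axis=0).ravel())
print(loc([528.7,-124,0]))
E
```

```text
red mean [-193.    7.   34.] EighResult(eigenvalues=array([ 51., 161.]), eigenvectors=array([[ 0., -1.],
       [-1., -0.]]))
-215 67 [-6. 19.  6. 26. 17. 30.]
-205 88 [-6. 21.  5. 30. 19. 34.]
-195 93 [-4. 25.  8. 35. 21. 39.]
-185 111 [-3. 29. 10. 39. 24. 43.]
-175 133 [-1. 25.  9. 36. 24. 41.]
-165 52 [ 7. 38. 13. 42. 20. 46.]
-155 56 [ 9. 42. 15. 47. 22. 50.]
-145 51 [10. 45. 16. 51. 23. 54.]
-135 89 [ 8. 57. 20. 64. 31. 68.]
-125 130 [ 7. 56. 19. 68. 34. 72.]
-115 140 [10. 63. 22. 73. 36. 77.]
-105 145 [11. 65. 22. 77. 37. 82.]
-95 152 [13. 70. 24. 82. 38. 87.]
-85 1131 [-13.  84.  36. 390.  40. 399.]
-75 1908 [-29.  43.  19. 379.  39. 391.]
-65 13590 [-27. 339.   4. 397.  38. 426.]
-55 12537 [-20. 399.   9. 420.  22. 433.]
-45 6 [24. 81. 26. 82. 29. 82.]
side 244 [-286.   26.    8. -221.   81.   21.]
side 138 [-218.  -13.   12. -161.   10.   39.]
side 166 [-256. -119.   12. -214.  -76.   22.]
scene 142 [-253. -118.    9. -211.  -71.   21.]
scene 132 [-216.    0.   13. -155.   22.   40.]
scene 263 [-282.   34.    9. -217.   88.   21.]
wrist 443 [-218.   -6.   20. -170.   24.   40.]
wrist 413 [-255. -120.    9. -210.  -81.   19.]
wrist 193 [-269.   29.   10. -224.   42.   18.]
[-75.   0.   0.]
```

```bash
python3 -m handwheel '{"dp":[[-0.2,0,0],[-0.4,-0.02,0.1],[-0.6,-0.04,0.25],[-0.61,-0.04,0.45],[-0.61,-0.04,0.65],[-0.61,-0.04,0.85],[-0.61,-0.04,1.0],[-0.61,-0.04,1.0]],"twist":[-0.01,-0.02,-0.026,-0.026,-0.026,-0.026,-0.026,-0.026],"grip":[0.6,0.6,0.6,0.6,0.6,0.6,0.6,0.6]}' 20
python3 -m handwheel '{"dp":[[0,0,0],[0,0,0]],"twist":[0,0],"grip":[0.6,0.6]}'
python3 - <<'E'
from h import *
dp_for(-195,8,7)
c=snap('wrist');W=loc(pts(c));hsv=cv2.cvtColor(c['frame'],cv2.COLOR_RGB2HSV)
red=((hsv[...,0]<8)|(hsv[...,0]>172))&(hsv[...,1]>130)&(abs(W[...,0]+195)<35)&(abs(W[...,1])<40)
q=W[red];print(len(q),np.percentile(q,[2,50,98],axis=0).round(1).tolist())
for b in range(-215,-175,8):
    k=q[abs(q[:,0]-b)<4]; print(b,len(k),np.percentile(k[:,1],[3,97]).round(1),k[:,2].max().round(1)) if len(k)>4 else 0
E
```

```text
t: 14.37
position: [405.0, -97.7, 127.7]
tool_rot: [-3.137, -0.039, 0.017]
force: [-0.3, 0.3, -1.1]
width: 51.1
grip_force: 0.0
t: 14.53
position: [409.6, -99.3, 134.5]
tool_rot: [3.141, 0.04, 0.001]
force: [0.9, 0.1, 0.3]
width: 51.2
grip_force: 0.0
t 14.5333 tcp [409.6 -99.3 134.5] loc [-195.9    8.4  134.5] F [0.9 0.1 0.3] w 51.2 tool y deg -88.6
dp [0.004 0.003 0.637]
1151 [[-221.5, 17.7, 21.5], [-197.6, 28.3, 33.5], [-176.2, 39.4, 42.0]]
-215 189 [16.8 38.7] 30.9
-207 189 [17.5 39.1] 35.2
-199 200 [18.6 39.5] 38.5
-191 191 [19.7 39.3] 42.9
-183 251 [21.2 39.3] 43.0
```

```bash
python3 - <<'E'
from h import *
im=[]
for n in('scene','side','wrist'):
    c=snap(n);W=loc(pts(c));hsv=cv2.cvtColor(c['frame'],cv2.COLOR_RGB2HSV)
    red=((hsv[...,0]<8)|(hsv[...,0]>172))&(hsv[...,1]>130)&(abs(W[...,0]+195)<45)&(abs(W[...,1])<70)
    q=W[red];print(n,len(q),np.percentile(q,[2,50,98],axis=0).round(1).tolist(), loc(-c['R'].T@c['t']).round(0))
    f=c['frame'];x,y=(230,140) if n=='scene' else (190,190)
    f=f if n=='wrist' else f[y:y+110,x:x+110]
    im.append(cv2.resize(cv2.cvtColor(f,cv2.COLOR_RGB2BGR),(270,270) if n!='wrist' else (260,270)))
cv2.imwrite('pics/m8.png',np.hstack(im))
E
```

```text
scene 91 [[-218.8, 29.3, 14.9], [-197.3, 41.1, 30.7], [-176.8, 51.4, 42.5]] [249. 980. 864.]
side 116 [[-220.8, 12.2, 14.7], [-201.0, 20.9, 31.5], [-181.0, 36.0, 42.8]] [ -186. -1075.  1007.]
wrist 1343 [[-221.0, 18.3, 22.1], [-195.7, 30.5, 33.6], [-176.9, 45.6, 41.9]] [-128.   20.  277.]
```

View pics/m8.png

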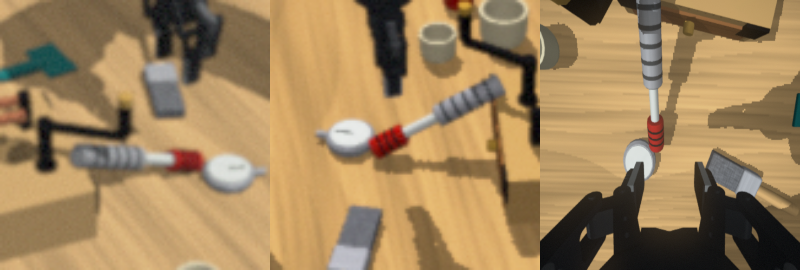

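The probe is slowly rolling toward the stopwatch, and its head end now touches it. I grasp promptly.

```bash
python3 -m handwheel '{"dp":[[0.041,-0.125,0.1],[0.041,-0.125,0.3],[0.041,-0.125,0.5],[0.041,-0.125,0.637],[0.041,-0.125,0.637],[0.041,-0.125,0.637],[0.041,-0.125,0.637],[0.041,-0.125,0.637]],"twist":[0.01,0.01,0.01,0.01,0.01,0.01,0.01,0.01],"grip":[0.6,0.6,0.6,0.6,0.4,0.2,0,0]}' 20
python3 -m handwheel '{"dp":[[0,0,0],[0,0,0],[0,0,0]],"twist":[0,0,0],"grip":[0,0,0]}' 20
python3 - <<'E'
from h import *
state()
for n in('scene','side'):
    c=snap(n);W=loc(pts(c));hsv=cv2.cvtColor(c['frame'],cv2.COLOR_RGB2HSV)
    m=(W[...,2]>10)&(W[...,2]<24)&(hsv[...,1]<60)&(hsv[...,2]>90)&(W[...,0]<-205)&(W[...,0]>-330)&(abs(W[...,1]-60)<60)
    print(n,m.sum(),np.percentile(W[m],[2,50,98],axis=0).round(0).tolist())
    c=dict(np.load(f'/tmp/{n}0.npz'));W=loc(pts(c));hsv=cv2.cvtColor(c['frame'],cv2.COLOR_RGB2HSV)
    m=(W[...,2]>10)&(W[...,2]<24)&(hsv[...,1]<60)&(hsv[...,2]>90)&(W[...,0]<-205)&(W[...,0]>-330)&(abs(W[...,1]-60)<60)
    print(n,'start',m.sum(),np.percentile(W[m],[2,50,98],axis=0).round(0).tolist())
E
```

```text
t: 15.4
position: [417.7, -74.3, 7.8]
tool_rot: [3.14, -0.059, 0.005]
force: [-0.1, -0.0, -1.4]
width: 27.8
grip_force: 19.8
t: 15.65
position: [417.2, -74.1, 6.7]
tool_rot: [3.141, -0.059, 0.003]
force: [1.1, 0.5, -0.5]
width: 27.9
grip_force: 19.7
t 15.65 tcp [417.2 -74.1   6.7] loc [-191.9   34.4    6.7] F [ 1.1  0.5 -0.5] w 27.9 tool y deg -92.2
scene 244 [[-282.0, 35.0, 11.0], [-245.0, 64.0, 17.0], [-218.0, 89.0, 21.0]]
scene start 246 [[-282.0, 33.0, 11.0], [-245.0, 63.0, 17.0], [-218.0, 88.0, 21.0]]
side 214 [[-283.0, 28.0, 11.0], [-251.0, 53.0, 16.0], [-224.0, 81.0, 22.0]]
side start 222 [[-286.0, 27.0, 11.0], [-249.0, 52.0, 16.0], [-221.0, 78.0, 21.0]]
```

```bash
python3 -m handwheel '{"dp":[[0,0,-0.06],[0,0.02,-0.12],[-0.1,0.05,-0.13],[-0.2,0.1,-0.13],[-0.3,0.1,-0.13],[-0.35,0.1,-0.13],[-0.35,0.1,-0.13]],"twist":[0,0,0,0,0,0,0],"grip":[0,0,0,0,0,0,0]}' 20
python3 -m handwheel '{"dp":[[0,0,-0.2],[0,0,-0.4],[0,0,-0.6],[0,0,-0.8],[0,0,-0.8],[0,0,-0.8]],"twist":[0,0,0,0,0,0],"grip":[0,0,0,0,0,0]}' 20
cat >> h.py <<'E'
def held(y0=0,views=('scene','side')):
    "all non-gripper points of held probe: red + gray blobs near the grasp, print x,z,y medians of foot by distance"
    s,R=state();g=loc(s['position']);g[2]+=19
    for n in views:
        c=snap(n);W=loc(pts(c));hsv=cv2.cvtColor(c['frame'],cv2.COLOR_RGB2HSV)
        d=np.linalg.norm(W-g,axis=-1);gray=(hsv[...,1]<60)&(hsv[...,2]>75)&(d>28)&(d<175)&(W[...,2]<g[2]+110)&(W[...,2]>24)
        cnt,lab,st,_=cv2.connectedComponentsWithStats(gray.astype(np.uint8))
        if cnt<2: print(n,'none');continue
        i=1+st[1:,4].argmax();q=W[lab==i];dd=d[lab==i]
        C=q.mean(0);e=np.linalg.svd(q-C,full_matrices=False)[2][0];e*=np.sign(e@(C-g))
        print(n,st[i,4],'dir to foot',e.round(2),'below horiz deg',np.degrees(np.arcsin(-e[2])).round(1),'mean',C.round(0),'g->mean deg',np.degrees(np.arcsin((g-C)[2]/np.linalg.norm(g-C))).round(1),'dmax',np.percentile(dd,99).round(0))
E
python3 - <<'E'
from h import *
held()
E
```

```text
t: 16.33
position: [344.0, -90.9, 31.8]
tool_rot: [-3.14, 0.06, 0.003]
force: [0.2, 0.1, -1.9]
width: 27.7
grip_force: 20.4
t: 16.83
position: [347.7, -91.6, 193.8]
tool_rot: [3.139, -0.058, 0.008]
force: [-0.7, -0.3, -2.7]
width: 27.5
grip_force: 19.9
t 16.8333 tcp [347.7 -91.6 193.8] loc [-258.4    7.7  193.8] F [-0.7 -0.3 -2.7] w 27.5 tool y deg -92.1
scene 378 dir to foot [ 0.99  0.1  -0.04] below horiz deg 2.1 mean [-159.   24.  215.] g->mean deg -1.4 dmax 151.0
side 328 dir to foot [ 1.    0.07 -0.03] below horiz deg 1.9 mean [-164.   10.  213.] g->mean deg -0.4 dmax 147.0
```

Shaking already drooped it from +26° to −2°. More quick upward jerks will swing the foot down.

```bash
python3 -m handwheel '{"dp":[[0,0,-0.2],[0,0,-0.4],[0,0,-0.3],[0,0,-0.2],[0,0,-0.1],[0,0,0],[0,0,0.1],[0,0,0.1]],"twist":[0,0,0,0,0,0,0,0],"grip":[0,0,0,0,0,0,0,0]}' 20
python3 -m handwheel '{"dp":[[0,0,-0.2],[0,0,-0.4],[0,0,-0.6],[0,0,-0.6],[0,0,-0.5]],"twist":[0,0,0,0,0],"grip":[0,0,0,0,0]}' 20
python3 - <<'E'
from h import *
held()
E
```

```text
t: 17.6
position: [343.6, -90.3, 167.9]
tool_rot: [-3.138, 0.059, 0.013]
force: [-1.7, 0.2, -3.2]
width: 27.7
grip_force: 21.0
t: 18.02
position: [348.3, -92.2, 276.0]
tool_rot: [3.138, -0.059, 0.013]
force: [0.1, 0.4, -2.7]
width: 27.7
grip_force: 21.3
t 18.0167 tcp [348.3 -92.2 276. ] loc [-257.7    7.2  276. ] F [ 0.1  0.4 -2.7] w 27.7 tool y deg -92.2
scene 366 dir to foot [ 0.87  0.11 -0.48] below horiz deg 28.7 mean [-175.   21.  252.] g->mean deg 27.1 dmax 147.0
side 302 dir to foot [ 0.85  0.05 -0.53] below horiz deg 31.7 mean [-181.    8.  243.] g->mean deg 34.3 dmax 149.0
```

```bash
python3 -m handwheel '{"dp":[[0,0,0.2],[0,0,0.4],[0,0,0.4],[0,0,0.2],[0,0,0],[0,0,-0.2],[0,0,-0.2],[0,0,0]],"twist":[0,0,0,0,0,0,0,0],"grip":[0,0,0,0,0,0,0,0]}' 20
python3 -m handwheel '{"dp":[[0,0,0.2],[0,0,0.4],[0,0,0.2],[0,0,0],[0,0,0]],"twist":[0,0,0,0,0],"grip":[0,0,0,0,0]}' 20
python3 - <<'E'
from h import *
held()
E
```

```text
t: 18.78
position: [350.0, -92.9, 280.0]
tool_rot: [3.135, -0.059, 0.023]
force: [2.0, -0.5, -2.8]
width: 27.1
grip_force: 21.5
t: 19.2
position: [348.0, -92.1, 277.8]
tool_rot: [3.139, -0.059, 0.008]
force: [0.3, -1.4, -0.2]
width: 27.2
grip_force: 22.5
t 19.2 tcp [348.  -92.1 277.8] loc [-258.     7.2  277.8] F [ 0.3 -1.4 -0.2] w 27.2 tool y deg -92.2
scene 380 dir to foot [ 0.61  0.09 -0.78] below horiz deg 51.7 mean [-202.   19.  225.] g->mean deg 51.3 dmax 147.0
side 251 dir to foot [ 0.61  0.02 -0.79] below horiz deg 52.4 mean [-206.    4.  224.] g->mean deg 54.7 dmax 146.0
```

```bash
python3 -m handwheel '{"dp":[[0,0,0.2],[0,0,0.4],[0,0,0.4],[0,0,0.2],[0,0,0],[0,0,-0.15],[0,0,-0.1],[0,0,0]],"twist":[0,0,0,0,0,0,0,0],"grip":[0,0,0,0,0,0,0,0]}' 20
python3 -m handwheel '{"dp":[[0,0,0],[0,0,0]],"twist":[0.016,0.016],"grip":[0,0]}' 40
python3 - <<'E'
from h import *
held()
axis(zlo=125,sl=0.65,y0=12)
E
```

```text
t: 19.97
position: [347.4, -91.9, 276.5]
tool_rot: [3.138, -0.059, 0.011]
force: [0.2, 0.4, -2.4]
width: 27.4
grip_force: 22.6
t: 20.13
position: [345.3, -91.0, 273.0]
tool_rot: [-3.133, 0.224, 0.002]
force: [-0.6, 0.3, -1.7]
width: 27.0
grip_force: 41.9
t 20.1333 tcp [345.3 -91.  273. ] loc [-260.8    7.9  273. ] F [-0.6  0.3 -1.7] w 27.0 tool y deg -98.2
scene 373 dir to foot [ 0.58  0.03 -0.81] below horiz deg 54.2 mean [-207.   15.  218.] g->mean deg 54.0 dmax 147.0
side 252 dir to foot [ 0.58 -0.05 -0.81] below horiz deg 54.4 mean [-211.   -1.  220.] g->mean deg 55.1 dmax 147.0
t 20.2333 tcp [346.  -91.3 273.3] loc [-260.1    7.8  273.3] F [-0.8 -0.1 -1.9] w 27.4 tool y deg -97.8
scene 34 lean 31.2 x at grasp height -259.8 bottom B if 160.5 below grasp: x -176.5 z 155.1 zmin seen 161.6 resid 1.15 w [ 6  9 12 12 11 11]
side 28 lean 29.7 x at grasp height -258.3 bottom B if 160.5 below grasp: x -178.9 z 152.8 zmin seen 150.5 resid 0.94 w [ 6 12 13 14 11]
```

Lean is now about 32°, which gives more clearance under the tips (about ±5 mm). I move to the start of the slanted entry line.

```bash
python3 -m handwheel '{"dp":[[0.12,0.02,0],[0.24,0.039,0],[0.36,0.039,0.02],[0.48,0.039,0.06],[0.6,0.039,0.1],[0.665,0.039,0.12],[0.665,0.039,0.12],[0.665,0.039,0.12]],"twist":[0,0,0,0,0,0,0,0],"grip":[0,0,0,0,0,0,0,0]}' 40
sed -i 's/160\.5/151/g' h.py
python3 - <<'E'
from h import *
axis(zlo=136,sl=0.62,y0=0)
held()
im=[]
for n,x,y in(('side',225,150),('scene',215,120)):
    f=snap(n)['frame'][y:y+110,x:x+110];im.append(cv2.resize(cv2.cvtColor(f,cv2.COLOR_RGB2BGR),(390,390),interpolation=cv2.INTER_CUBIC))
cv2.imwrite('pics/m9.png',np.hstack(im))
E
```

```text
t: 21.0
position: [476.4, -117.3, 247.9]
tool_rot: [-3.134, 0.215, 0.002]
force: [-0.6, -0.1, -2.0]
width: 27.3
grip_force: 42.0
t 21.0 tcp [ 476.4 -117.3  247.9] loc [-127.4   -0.3  247.9] F [-0.6 -0.1 -2. ] w 27.3 tool y deg -97.8
scene 35 lean 33.4 x at grasp height -135.3 bottom B if 151 below grasp: x -52.1 z 140.9 zmin seen 132.5 resid 0.89 w [ 6  9 13 12 12 12]
side 27 lean 30.9 x at grasp height -126.6 bottom B if 151 below grasp: x -48.9 z 137.4 zmin seen 130.0 resid 1.1 w [ 5 12 13 13 10]
t 21.1 tcp [ 475.9 -117.2  248.4] loc [-127.8   -0.3  248.4] F [-0.8  0.1 -1.3] w 26.7 tool y deg -97.9
scene 364 dir to foot [ 0.59  0.04 -0.81] below horiz deg 53.9 mean [-74.   7. 192.] g->mean deg 54.0 dmax 147.0
side 251 dir to foot [ 0.58 -0.03 -0.81] below horiz deg 54.3 mean [-79.  -9. 194.] g->mean deg 55.8 dmax 147.0
```

View pics/m9.png

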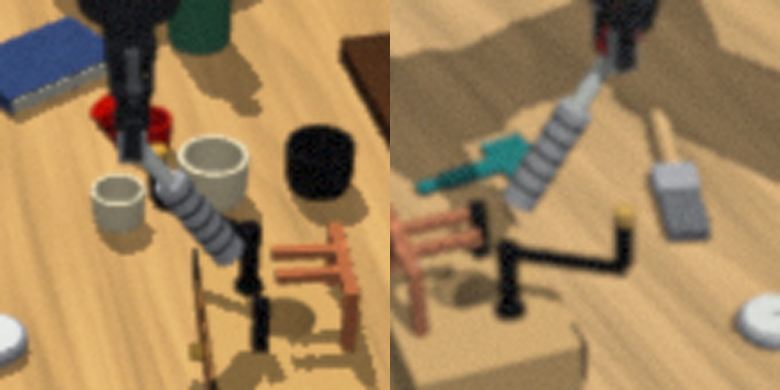

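Image shows the foot aimed between the pillars toward the bore, below and in front of the prong tips. I descend along its axis.

```bash
python3 -m handwheel '{"dp":[[0.034,0,0.052],[0.068,0,0.104],[0.102,0,0.156],[0.136,0,0.208],[0.17,0,0.26],[0.213,0,0.315],[0.213,0,0.315]],"twist":[0,0,0,0,0,0,0],"grip":[0,0,0,0,0,0,0]}' 40
python3 - <<'E'
from h import *
axis(zlo=80,sl=0.65,y0=0)
E
```

```text
t: 21.88
position: [519.1, -123.1, 182.0]
tool_rot: [-3.133, 0.217, 0.005]
force: [0.5, -0.1, -2.2]
width: 26.7
grip_force: 42.0
t 21.8833 tcp [ 519.1 -123.1  182. ] loc [-84.3  -0.3 182. ] F [ 0.5 -0.1 -2.2] w 26.7 tool y deg -97.9
scene 31 lean 36.4 x at grasp height -96.5 bottom B if 151 below grasp: x -7.0 z 79.4 zmin seen 71.6 resid 1.52 w [ 6 10 12  5  9 10]
side 24 lean 30.4 x at grasp height -82.0 bottom B if 151 below grasp: x -5.6 z 70.8 zmin seen 69.9 resid 1.16 w [ 3 12 13 12]
```

```bash
python3 -m handwheel '{"dp":[[0.03,0,0.045],[0.055,0,0.09],[0.08,0,0.135],[0.08,0,0.135],[0.08,0,0.135]],"twist":[0,0,0,0,0],"grip":[0,0,0,0,0]}' 40
python3 - <<'E'
from h import *
axis(zlo=80,sl=0.62,y0=0)
held()
E
```

```text
t: 22.4
position: [534.4, -125.3, 157.1]
tool_rot: [-3.134, 0.217, 0.002]
force: [0.5, 0.7, -2.0]
width: 26.7
grip_force: 42.0
t 22.4 tcp [ 534.4 -125.3  157.1] loc [-68.8  -0.4 157.1] F [ 0.5  0.7 -2. ] w 26.7 tool y deg -97.9
scene 22 lean 36.7 x at grasp height -78.6 bottom B if 151 below grasp: x 11.7 z 55.2 zmin seen 72.0 resid 1.28 w [ 6 11  7 11]
side 16 lean 27.6 x at grasp height -62.8 bottom B if 151 below grasp: x 7.2 z 42.3 zmin seen 69.7 resid 0.89 w [10 13  8]
t 22.5 tcp [ 534.6 -125.4  158. ] loc [-68.6  -0.4 158. ] F [ 1.   0.2 -2.1] w 26.9 tool y deg -97.9
scene 274 dir to foot [ 0.58 -0.01 -0.81] below horiz deg 54.6 mean [-16.   4. 104.] g->mean deg 54.1 dmax 143.0
side 185 dir to foot [ 0.61 -0.03 -0.79] below horiz deg 52.1 mean [-21.  -8. 108.] g->mean deg 55.3 dmax 147.0
```

```bash
python3 -m handwheel '{"dp":[[0.005,0,0.02],[0.01,0,0.043],[0.025,0,0.048],[0.04,0,0.052],[0.057,0,0.056],[0.057,0,0.056]],"twist":[0,0,0,0,0,0],"grip":[0,0,0,0,0,0]}' 20
python3 - <<'E'
from h import *
held()
E
```

```text
t: 23.1
position: [546.2, -127.0, 146.4]
tool_rot: [-3.134, 0.217, 0.001]
force: [-1.1, 0.3, -2.5]
width: 26.7
grip_force: 42.4
t 23.1 tcp [ 546.2 -127.   146.4] loc [-56.9  -0.4 146.4] F [-1.1  0.3 -2.5] w 26.7 tool y deg -97.9
scene 223 dir to foot [ 0.53 -0.03 -0.85] below horiz deg 58.0 mean [-13.   2.  97.] g->mean deg 57.1 dmax 130.0
side 155 dir to foot [ 0.57 -0.03 -0.82] below horiz deg 54.8 mean [-17.  -7.  99.] g->mean deg 59.0 dmax 132.0
```

```bash
python3 -m handwheel '{"dp":[[0.023,0,-0.005],[0.046,0,-0.009],[0.07,0,-0.014],[0.0925,0,-0.018],[0.123,0,-0.022],[0.154,0,-0.026],[0.185,0,-0.029],[0.185,0,-0.029]],"twist":[0,0,0,0,0,0,0,0],"grip":[0,0,0,0,0,0,0,0]}' 20
python3 - <<'E'
from h import *
held()
E
```

```text
t: 23.87
position: [583.8, -132.3, 152.5]
tool_rot: [3.134, -0.217, 0.002]
force: [-2.0, -0.7, -2.5]
width: 27.0
grip_force: 44.4
t 23.8667 tcp [ 583.8 -132.3  152.5] loc [-18.9  -0.5 152.5] F [-2.  -0.7 -2.5] w 27.0 tool y deg -97.9
scene 202 dir to foot [ 0.34  0.02 -0.94] below horiz deg 70.3 mean [-1.  7. 96.] g->mean deg 75.4 dmax 116.0
side 130 dir to foot [ 0.34 -0.05 -0.94] below horiz deg 70.0 mean [ -7. -10. 100.] g->mean deg 77.6 dmax 115.0
```

```bash
python3 -m handwheel '{"dp":[[0.03,-0.004,0],[0.06,-0.004,0],[0.09,-0.004,0],[0.12,-0.004,0],[0.145,-0.004,0],[0.145,-0.004,0]],"twist":[0,0,0,0,0,0],"grip":[0,0,0,0,0,0]}' 20
python3 - <<'E'
from h import *
held()
axis(zlo=80,sl=0.03,y0=0,zhi=128)
E
```

```text
t: 24.47
position: [612.4, -135.4, 152.4]
tool_rot: [-3.134, 0.217, -0.001]
force: [-1.9, 0.7, -1.4]
width: 26.7
grip_force: 46.1
t 24.4667 tcp [ 612.4 -135.4  152.4] loc [  9.8   0.3 152.4] F [-1.9  0.7 -1.4] w 26.7 tool y deg -97.9
scene 148 dir to foot [ 0.04  0.01 -1.  ] below horiz deg 87.5 mean [10. 10. 91.] g->mean deg 82.9 dmax 109.0
side 48 dir to foot [-0.06  0.06 -1.  ] below horiz deg 85.1 mean [  4. -12. 102.] g->mean deg 79.3 dmax 87.0
t 24.5667 tcp [ 611.6 -135.2  152.3] loc [  9.1   0.3 152.3] F [-0.6  1.1 -2.3] w 27.2 tool y deg -97.9
scene 11 lean 3.6 x at grasp height 0.2 bottom B if 151 below grasp: x 9.6 z 20.6 zmin seen 73.3 resid 1.09 w [ 5 10]
side 10 lean 7.2 x at grasp height -0.9 bottom B if 151 below grasp: x 18.0 z 21.5 zmin seen 68.9 resid 0.42 w [ 8 10]
```

```bash
python3 -m handwheel '{"dp":[[0.015,0,0],[0.015,0,0],[-0.015,0,0],[-0.04,0,0.015],[-0.043,0,0.03],[-0.043,0,0.04],[-0.043,0,0.045],[-0.043,0,0.045]],"twist":[0,0,0,0,0,0,0,0],"grip":[0,0,0,0,0,0,0,0]}' 20
python3 - <<'E'
from h import *
held()
axis(zlo=80,sl=0.03,y0=0,zhi=125)
E
```

```text
t: 25.33
position: [602.9, -134.1, 143.2]
tool_rot: [-3.134, 0.217, 0.0]
force: [-0.6, -0.4, -2.6]
width: 27.3
grip_force: 45.7
t 25.3333 tcp [ 602.9 -134.1  143.2] loc [  0.2   0.2 143.2] F [-0.6 -0.4 -2.6] w 27.3 tool y deg -97.9
scene 155 dir to foot [ 0.16  0.05 -0.99] below horiz deg 80.5 mean [ 1.  8. 89.] g->mean deg 83.8 dmax 99.0
side 51 dir to foot [ 0.97  0.02 -0.25] below horiz deg 14.8 mean [ -5.  -9. 104.] g->mean deg 79.9 dmax 69.0
t 25.4333 tcp [ 603.  -134.2  143.5] loc [  0.4   0.2 143.5] F [-1.  -0.7 -1.6] w 26.7 tool y deg -97.9
scene 11 lean 5.2 x at grasp height -11.2 bottom B if 151 below grasp: x 2.4 z 12.1 zmin seen 70.9 resid 0.9 w [ 6 10]
side 9 lean 9.1 x at grasp height -11.1 bottom B if 151 below grasp: x 12.9 z 13.4 zmin seen 69.5 resid 0.4 w [9 7]
```

```bash
python3 -m handwheel '{"dp":[[0,0,0.008],[0,0,0.015],[0,0,0.015]],"twist":[0,0,0],"grip":[0,0,0]}' 20
python3 -m handwheel '{"dp":[[0,0,0.008],[0,0,0.015],[0,0,0.015]],"twist":[0,0,0],"grip":[0,0,0]}' 20
python3 - <<'E'
from h import *
np.set_printoptions(precision=0,suppress=True,linewidth=150)
s,R=state();f=[]
for n,x,y,w in(('side',270,150,100),('scene',195,120,100)):
    c=snap(n);f.append(cv2.resize(cv2.cvtColor(c['frame'][y:y+w,x:x+w],cv2.COLOR_RGB2BGR),(390,390),interpolation=cv2.INTER_CUBIC))
cv2.imwrite('pics/m10.png',np.hstack(f))
E
```

```text
t: 25.78
position: [602.7, -134.1, 140.1]
tool_rot: [-3.134, 0.217, 0.001]
force: [-0.1, 0.5, -1.6]
width: 27.0
grip_force: 45.7
t: 26.03
position: [604.1, -134.4, 139.6]
tool_rot: [3.133, -0.217, 0.006]
force: [-1.9, 0.8, 13.3]
width: 27.5
grip_force: 47.6
t 26.0333 tcp [ 604. -134.  140.] loc [  2.   0. 140.] F [-2.  1. 13.] w 27.5 tool y deg -97.9
```

View pics/m10.png

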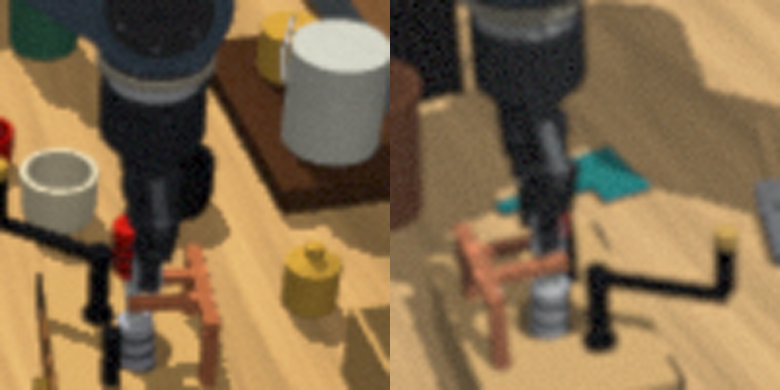

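m10 shows the stem between the prongs and the foot in the bore. The red head sits left of the finger (side crop (123,245)), so the probe may still lean slightly. I measure its edges.

```bash
cat >> h.py <<'E'
def edges(y0=0.):
    c=snap('side');W=loc(pts(c));hsv=cv2.cvtColor(c['frame'],cv2.COLOR_RGB2HSV);K=c['camera_matrix'];o=loc(-c['R'].T@c['t'])
    red=((hsv[...,0]<8)|(hsv[...,0]>172))&(hsv[...,1]>120)&(hsv[...,2]>60)
    gray=(hsv[...,1]<70)&(hsv[...,2]>70)
    near=(abs(W[...,0])<32)&(abs(W[...,1])<26)&(W[...,2]>71)&(W[...,2]<200)
    for nm,m in(('red',red&near&(W[...,2]>130)),('gray',gray&near&(W[...,2]<134))):
        out=[]
        for v in range(420):
            u=np.where(m[v])[0]
            if len(u)<2: continue
            P=[]
            for uu in(u.min()-.5,u.max()+.5):
                d=c['R'].T@np.linalg.inv(K)@[uu,v,1];d=np.r_[d[:2]@Rz,d[2]];P.append(o+d*(y0-o[1])/d[1])
            out.append([P[0][2],P[0][0],P[1][0],len(u)])
        print(nm,'z,xl,xr,n',np.round(out,0).astype(int).tolist())
E
python3 - <<'E'
from h import *
edges()
E
```

```text
red z,xl,xr,n [[194, -21, -15, 2], [190, -23, -12, 4], [187, -23, -12, 4], [183, -23, -9, 5], [179, -23, -9, 5], [176, -23, -8, 5], [172, -23, -8, 5], [169, -23, -8, 4], [165, -22, -8, 5], [161, -19, -8, 4], [157, -13, -8, 2], [154, -19, -8, 4], [151, -22, -7, 5], [147, -19, -10, 3], [143, -13, -7, 2], [139, -13, -7, 2]]
gray z,xl,xr,n [[124, -12, -3, 3], [105, -14, 9, 8], [102, -17, 10, 9], [98, -17, 10, 9], [94, -14, 10, 8], [90, -14, 10, 8], [86, -14, 10, 8], [82, -10, 8, 6], [78, -4, 2, 2], [74, -10, 14, 6], [70, -10, 14, 8], [66, -10, 8, 6], [58, -3, 3, 2]]
```

```bash
python3 -m handwheel '{"dp":[[0.015,0,0],[0.03,0,0],[0.045,0,0],[0.055,0,0],[0.055,0,0]],"twist":[0,0,0,0,0],"grip":[0,0,0,0,0]}' 20
python3 - <<'E'
from h import *
state();edges()
E
```

```text
t: 26.6
position: [614.4, -135.8, 138.6]
tool_rot: [3.134, -0.217, 0.002]
force: [-1.7, -0.7, 7.7]
width: 26.8
grip_force: 46.8
t 26.6 tcp [ 614.4 -135.8  138.6] loc [1.190e+01 1.000e-01 1.386e+02] F [-1.7 -0.7  7.7] w 26.8 tool y deg -97.9
red z,xl,xr,n [[193, -9, -4, 2], [190, -12, -3, 3], [186, -12, 0, 4], [182, -9, 3, 4], [179, -9, 3, 4], [175, -8, 3, 4], [171, -8, 3, 4], [168, -11, 1, 3], [164, -8, 4, 4], [161, -11, 4, 5], [157, -11, 1, 4], [154, -10, 4, 5], [150, -10, 1, 4], [146, -7, -1, 2], [142, -7, 2, 3], [139, -7, 2, 3]]
gray z,xl,xr,n [[127, -3, 2, 2], [123, -3, 6, 3], [105, -8, 12, 6], [101, -11, 16, 9], [97, -11, 16, 9], [94, -11, 16, 9], [90, -11, 16, 9], [86, -11, 16, 9], [82, -7, 14, 7], [74, -10, 17, 9], [70, -10, 17, 9], [66, -7, 14, 7]]
```

Upright now: head axis x≈+4, foot axis x≈+3, foot pressed on the floor at 8 N. I hold briefly, release, and rise.

```bash
python3 -m handwheel '{"dp":[[0,0,0],[0,0,0],[0,0,0],[0,0,0],[0,0,0],[0,0,0]],"twist":[0,0,0,0,0,0],"grip":[0,0,0,0.6,0.6,0.6]}' 20
python3 -m handwheel '{"dp":[[0,0,0],[0,0,-0.05],[0,0,-0.2],[0,0,-0.4],[0,0,-0.5],[0,0,-0.5],[0,0,-0.5]],"twist":[0,0,0,0,0,0,0],"grip":[0.6,0.6,0.6,0.6,0.6,0.6,0.6]}' 20
python3 - <<'E'
from h import *
state();edges()
for n in('wrist',):
    c=snap(n);W=loc(pts(c));hsv=cv2.cvtColor(c['frame'],cv2.COLOR_RGB2HSV)
    m=((hsv[...,0]<8)|(hsv[...,0]>172))&(hsv[...,1]>130)&(abs(W[...,0])<40)&(abs(W[...,1])<40)&(W[...,2]>184)
    q=W[m];print('head top',len(q),np.percentile(q,[2,50,98],axis=0).round(1).tolist())
    m=(W[...,2]>181)&(W[...,2]<188)&(hsv[...,0]>12)&(hsv[...,0]<35)&(hsv[...,1]>90)&(W[...,1]>40);print('cap',m.sum(),np.percentile(W[m],[2,50,98],axis=0).round(1).tolist() if m.any() else '')
for n in('scene','side'):
    c=snap(n);W=loc(pts(c));m=(W[...,2]>140)&(W[...,2]<186)&(np.hypot(W[...,0]+95,W[...,1]-92)<40);print(n,'post',m.sum(),np.percentile(W[m],[5,50,95],axis=0).round(0).tolist())
E
```

```text
t: 27.15
position: [613.8, -135.6, 137.4]
tool_rot: [-3.134, 0.217, -0.0]
force: [0.3, 0.2, -0.6]
width: 51.3
grip_force: 0.0
t: 27.73
position: [614.2, -135.7, 239.2]
tool_rot: [3.133, -0.217, 0.004]
force: [0.4, -0.2, -1.3]
width: 51.1
grip_force: 0.0
t 27.7333 tcp [ 614.2 -135.7  239.2] loc [1.170e+01 1.000e-01 2.392e+02] F [ 0.4 -0.2 -1.3] w 51.1 tool y deg -97.9
red z,xl,xr,n [[196, -4, 11, 5], [193, -6, 14, 7], [189, -9, 17, 9], [186, -9, 17, 9], [182, -9, 17, 9], [179, -9, 17, 9], [175, -8, 17, 9], [171, -8, 18, 9], [168, -8, 12, 6], [164, -8, 15, 7], [161, -8, 15, 8], [157, -8, 16, 7], [153, -8, 16, 8], [150, -7, 16, 8], [146, -7, 16, 5], [142, -7, 16, 8], [139, -7, 17, 8]]
gray z,xl,xr,n [[127, -3, 11, 5], [123, 0, 8, 3], [105, -5, 15, 7], [101, -8, 16, 8], [97, -8, 19, 9], [93, -8, 19, 9], [90, -11, 19, 10], [86, -11, 16, 9], [82, -10, 17, 8], [78, -10, 11, 4], [74, -10, 17, 7], [70, -7, 17, 8], [66, -10, 14, 7]]
head top 1360 [[-5.0, -10.9, 185.5], [8.0, 1.1, 189.3], [19.4, 12.4, 190.5]]
cap 190 [[-106.2, 90.1, 181.3], [-98.8, 93.9, 182.5], [-92.2, 99.3, 183.5]]
scene post 100 [[-104.0, 89.0, 144.0], [-97.0, 97.0, 167.0], [-92.0, 100.0, 184.0]]
side post 73 [[-107.0, 82.0, 144.0], [-101.0, 85.0, 167.0], [-94.0, 94.0, 184.0]]
```

Probe stands upright, with its top at z=190 (foot at 10) and axis about (5,0). The post is at locker (-99,93). I move to grip the post.

```bash
python3 -m handwheel '{"dp":[[-0.553,-0.465,0],[-0.553,-0.465,0],[-0.553,-0.465,0],[-0.553,-0.465,0],[-0.553,-0.465,0],[-0.553,-0.465,0],[-0.553,-0.465,0]],"twist":[0,0,0,0,0,0,0],"grip":[0.6,0.6,0.6,0.6,0.6,0.6,0.6]}' 25
python3 -m handwheel '{"dp":[[0,0,0.15],[0,0,0.3],[0,0,0.45],[0,0,0.49],[0,0,0.49],[0,0,0.49],[0,0,0.49],[0,0,0.49]],"twist":[0,0,0,0,0,0,0,0],"grip":[0.6,0.6,0.6,0.6,0.4,0.1,0,0]}' 25
python3 -m handwheel '{"dp":[[0,0,0],[0,0,0]],"twist":[0,0],"grip":[0,0]}'
python3 - <<'E'
from h import *
s,R=state();v=loc(s['position'])[:2]-[-26,42];a0=np.arctan2(-v[0],-v[1]);R0=np.hypot(*v);print(a0,R0,s['grip_force'])
pr=v
for k,ang in enumerate(np.linspace(a0,-0.03,17)[1:]):
    if k==8: v=pr;print('--')
    Rr=R0+(90-R0)*(k+1)/16
    pr=Rr*np.array([-np.sin(ang),-np.cos(ang)]);d=np.r_[Rz@(pr-v),0];print(round(ang,2),(R.T@d/200).round(3)[:2])
E
```

```text
t: 28.52
position: [517.4, -28.7, 237.2]
tool_rot: [3.134, -0.217, -0.0]
force: [-0.2, 0.4, -0.5]
width: 51.3
grip_force: 0.0
t: 29.18
position: [518.2, -28.7, 141.0]
tool_rot: [3.134, -0.217, 0.005]
force: [2.4, -2.9, -0.8]
width: 15.7
grip_force: 24.5
t: 29.35
position: [518.2, -28.6, 140.9]
tool_rot: [3.134, -0.217, 0.005]
force: [1.9, -4.5, 6.4]
width: 16.0
grip_force: 25.0
t 29.35 tcp [518.2 -28.6 140.9] loc [-98.   93.2 140.9] F [ 1.9 -4.5  6.4] w 16.0 tool y deg -97.9
2.189058546598843 88.3555914287182 24.956792145967484
2.05 [-0.032  0.052]
1.91 [-0.057  0.108]
1.77 [-0.074  0.167]
1.63 [-0.082  0.228]
1.5 [-0.083  0.29 ]
1.36 [-0.074  0.351]
1.22 [-0.057  0.41 ]
1.08 [-0.032  0.466]
--
0.94 [0.033 0.053]
0.8 [0.072 0.1  ]
0.66 [0.118 0.142]
0.52 [0.169 0.177]
0.39 [0.225 0.205]
0.25 [0.284 0.224]
0.11 [0.345 0.236]
-0.03 [0.407 0.239]
```

```bash
python3 -m handwheel '{"dp":[[-0.032,0.052,0],[-0.057,0.108,0],[-0.074,0.167,0],[-0.082,0.228,0],[-0.083,0.29,0],[-0.074,0.351,0],[-0.057,0.41,0],[-0.032,0.466,0]],"twist":[0,0,0,0,0,0,0,0],"grip":[0,0,0,0,0,0,0,0]}'
python3 -m handwheel '{"dp":[[0.033,0.053,0],[0.072,0.1,0],[0.118,0.142,0],[0.169,0.177,0],[0.225,0.205,0],[0.284,0.224,0],[0.345,0.236,0],[0.4,0.239,0]],"twist":[0,0,0,0,0,0,0,0],"grip":[0,0,0,0,0,0,0,0]}'
python3 -m handwheel '{"dp":[[0,0,0],[0,0,0]],"twist":[0,0],"grip":[0,0]}'
python3 - <<'E'
from h import *
s,R=state();v=loc(s['position'])[:2]-[-26,42];print(np.arctan2(-v[0],-v[1]),np.hypot(*v))
E
```

```text
t: 30.02
position: [497.7, -120.2, 140.0]
tool_rot: [-3.134, 0.216, 0.0]
force: [-4.1, 2.0, 4.9]
width: 16.0
grip_force: 24.5
t: 30.68
position: [570.9, -179.1, 139.6]
tool_rot: [3.134, -0.217, -0.001]
force: [-4.3, -0.3, 3.5]
width: 15.4
grip_force: 24.8
t: 30.85
position: [570.9, -179.0, 139.7]
tool_rot: [3.133, -0.217, 0.002]
force: [1.2, -5.4, 2.8]
width: 15.8
grip_force: 24.8
t 30.85 tcp [ 570.9 -179.   139.7] loc [-25.3 -48.6 139.7] F [ 1.2 -5.4  2.8] w 15.8 tool y deg -97.9
-0.007747581637348185 90.58333517083504
```

```bash
python3 -m handwheel '{"dp":[[0.015,0,0],[0.025,0,0],[0.025,0,0]],"twist":[0,0,0],"grip":[0,0,0]}'
python3 -m handwheel '{"dp":[[-0.02,0,0],[-0.02,0,0],[-0.02,0,0],[-0.02,0,0],[-0.02,0,-0.2],[-0.02,0,-0.4],[-0.02,0,-0.55],[-0.02,0,-0.55]],"twist":[0,0,0,0,0,0,0,0],"grip":[0,0,0.45,0.45,0.45,0.45,0.45,0.45]}'
python3 - <<'E'
from h import *
state();edges()
c=snap('wrist');W=loc(pts(c));hsv=cv2.cvtColor(c['frame'],cv2.COLOR_RGB2HSV)
m=((hsv[...,0]<8)|(hsv[...,0]>172))&(hsv[...,1]>130)&(abs(W[...,0])<40)&(abs(W[...,1])<40)&(W[...,2]>184)
q=W[m];print('head top',len(q),np.percentile(q,[2,50,98],axis=0).round(1).tolist())
m=(W[...,2]>181)&(W[...,2]<188)&(W[...,1]<-30)&(W[...,1]>-80)&(abs(W[...,0]+26)<30);q=W[m];print('cap',len(q),np.percentile(q,[2,50,98],axis=0).round(1).tolist())
for n in('scene','side'):
    c=snap(n);W=pts(c);m=(W[...,2]>38)&(W[...,2]<56)&(np.hypot(W[...,0]-603,W[...,1]-133)<50);q=W[m];print(n,'cup',len(q),cv2.minEnclosingCircle(q[q[:,2]>44][:,:2].astype(np.float32)))
E
```

```text
t: 31.1
position: [574.2, -179.5, 139.6]
tool_rot: [3.133, -0.217, -0.003]
force: [-6.9, -5.9, 5.4]
width: 15.7
grip_force: 25.0
t: 31.77
position: [573.4, -178.7, 255.9]
tool_rot: [3.132, -0.216, 0.014]
force: [0.8, -0.1, 0.7]
width: 38.6
grip_force: 0.0
t 31.7667 tcp [ 573.4 -178.7  255.9] loc [-22.9 -47.9 255.9] F [ 0.8 -0.1  0.7] w 38.6 tool y deg -97.9
red z,xl,xr,n [[196, -4, 13, 6], [193, -6, 17, 8], [189, -9, 17, 8], [186, -9, 20, 10], [182, -6, 20, 9], [179, -6, 17, 8], [175, -6, 17, 8], [171, -5, 18, 8], [168, -8, 12, 7], [164, -5, 15, 6], [161, -8, 15, 8], [157, -5, 16, 7], [153, -8, 16, 8], [150, -7, 16, 7], [146, -7, 19, 8], [142, -7, 16, 7], [138, -4, 14, 6]]
gray z,xl,xr,n [[127, -1, 11, 3], [123, 0, 8, 3], [105, -5, 15, 7], [101, -8, 16, 8], [97, -8, 19, 9], [93, -8, 19, 9], [90, -8, 19, 9], [86, -11, 16, 9], [82, -10, 17, 8], [78, -10, 20, 3], [74, -10, 20, 10], [70, -7, 17, 8], [66, -4, 17, 7]]
head top 1367 [[-6.1, -12.0, 186.0], [6.4, -0.2, 189.2], [18.5, 12.3, 190.6]]
cap 387 [[-35.1, -55.3, 181.2], [-27.7, -48.3, 182.3], [-21.1, -41.3, 183.7]]
scene cup 308 ((608.0736694335938, 134.24549865722656), 35.72230911254883)
side cup 149 ((605.6233520507812, 133.06057739257812), 38.22541046142578)
```

```bash
python3 -m handwheel '{"dp":[[0,0,0],[0,0,0]],"twist":[0,0],"grip":[0.45,0.45]}' && python3 -c "
from rig import r
print(r.hand_in())"
```

```text
t: 32.13
position: [571.0, -178.0, 248.1]
tool_rot: [-3.133, 0.217, 0.003]
force: [0.7, -0.0, 0.8]
width: 38.4
grip_force: 0.0
the job is handed in; nothing more can be done
None
```

Handed in at about 32 s; no verdict came back: the probe stands upright on the bore floor in the fork, the latch is shut, and the cup and stopwatch stayed put by measurement (other bystanders not re-measured), after I dropped the probe once on the prongs, regrasped it, and entered the bore at about 32° instead of 20–27°.

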